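# Glaze the LED lamp heads on the burn-in jig

## Task

First hit the red mushroom stop so that it latches down and the burn-in jig is dead, and keep it down while you work. Then lay a cover glass into the cell of every lamp head on the jig and screw a retaining ring clockwise down on each glass until it is snug. When all the heads are closed, twist the mushroom clockwise so that it springs out again; do not disturb the solder spool, the fan or the parts tray.

Things in the scene. Friction and masses are not known exactly. Their poses are not given: they have to be found in the camera images.
- head1: LED lamp head sitting in a nest of the jig (None if absent; up to 3 alike, 0.9 kg): square foot 96 x 96 mm, round heat sink, 26 mm high in all, and on it an upright tube, the cell, 70 mm outside, its open rim 52 mm above the origin. Bore 64 mm wide, 8 mm deep, to a ledge on which the glass lies 44 mm above the origin; a yellow LED on white shows inside. Origin: centre of the underside, on the axis; z up.
- head2: Lamp head like head1 (None if absent). Thread of every head: three coarse right-hand ribs round the outside of the tube, out to 81 mm diameter. They begin 1 mm below the rim, at 0, 120 and 240 degrees counter-clockwise from the head's x axis, and run down clockwise (seen from above), 30 mm per full turn, for 240 degrees each.
- head3: Lamp head like head1 (None if absent). The nest keeps a head's foot from turning, with 0.75 mm play; heads' x axes point in different directions. On the jig, a head's rim is 64 mm above the bench. Origin: centre of the underside.
- glass1_center (a point): Cover glass: clear flat-faced glass disc 60 mm in diameter and 14 mm thick (0.1 kg), the same either way up, lying flat on the bench. All glasses are alike, any may go into any head, spares stay where they are. The point is its centre, 7 mm above its underside; z along its axis. Lying on a head's ledge, its upper face stands 6 mm above the rim.
- glass2_center (a point): Cover glass like glass1. Lying on a head's ledge, the centre point is 51 mm above the head's origin.
- glass3_center (a point): Cover glass like glass1. The point is its centre.
- ring1_center (a point): Retaining ring, dark steel, 46 mm tall, 0.15 kg, standing on the bench: skirt 90 mm across, 24 mm high, 85 mm inside, which goes over the cell's tube; flange 4 mm thick with a 49 mm window, which presses on the glass; on top a knurled collar 56 mm across, 28 to 46 mm above the underside, to grip it by. The point is its centre, 23 mm above its underside; z up. Rings are alike, spares stay.
- ring2_center (a point): Ring like ring1. Inside every ring's skirt three round pins, 5 mm thick, axes 3 mm above the underside, reach in to 36 mm from the axis and run in the head's thread. They stand at 0, 120 and 240 degrees from the ring's x axis, each marked by a short white line on the flange. Screwed tight on a glass, the ring's centre point is 57 mm above the head's origin.
- ring3_center (a point): Ring like ring1. Set on a head at any yaw, a ring rests on the ribs 6.5 to 16.5 mm above its tight height: with its pins N degrees (0 to 120) clockwise past the rib beginnings it is 16.5 - N/12 mm above it, and 210 - N degrees of clockwise turning, 30 mm a turn, screw it down until the flange clamps the glass. It stays where it is left.
- stop_push (a joint): How far the mushroom of the stop is pushed down, 0 (out) to 0.008 m (latched). It has an over-centre spring: about 4 to 5 N pushes it through the middle and it then snaps fully down and stays; it must be twisted to come out.
- stop_twist (a joint): Twist of the mushroom, rad, 0 to 0.8, clockwise from above; it springs back to nearly 0 when let go. While the mushroom is down, turning it clockwise by about 0.5 rad (0.1 N m) cams it upward, and it then snaps out.
- stop_cap (a point): Centre of the top of the red mushroom cap (40 mm across, 18 mm thick, its underside 17 mm above the box's top when out, 9 mm when latched) on the stop box, a grey steel box 90 x 90 x 55 mm fixed on the bench with a yellow disc under the cap. The point is 90 mm above the bench when out, 82 mm when latched, and moves with the cap.
- jig: Burn-in jig: aluminium plate 118 x 440 x 12 mm fixed on the bench, with three square nests (rails 7 mm high) in a row along its y axis, 140 mm apart, their floors 12 mm above the bench; some nests are empty. A black duct runs along its far (+x) edge. Origin: centre of the underside.
- spool: Bystander: solder spool, 64 mm across and 70 mm high, standing on the bench. Origin: centre of its underside.
- fan: Bystander: square black cooling fan standing on edge, 120 x 120 x 38 mm (thin along its x). Origin: centre of its underside.
- tray: Bystander: low blue tray 120 x 160 x 40 mm with small parts. Origin: centre of its underside.
There are look-alikes about, which are no part of the job. Of the things shaped like the part that bears stop_push, the grey one is meant. What is shaped like the part that bears glass3_center but turquoise is not meant.

How it is judged:
By the outcome, as a careful person would: the job done as asked, in the order asked, and still so for the second after the job is handed in, with the robot touching nothing.
Of head1, head2, head3 only 2 to 3 are there at a start; the rules pass over those that are not, and their reading is None.
At some moment in a run one of glass1, ring1, glass2, ring2, glass3, ring3 may be knocked a few centimetres aside while the robot is not near it.
Once in a run the grip may slacken for a moment while it holds something.
It also fails if it takes over 210 s, if anything falls off the work surface, if the arm or the gripper's body presses on something with over 40 N, if the wrist force passes 120 N, or if a joint passes its speed limit or range.

## Robot

A 6-joint arm with a two-finger parallel gripper is mounted at the origin on the work surface. World frame = base frame: x ahead of the robot, y to its left, z up, the work surface at z = 0. Lengths are in mm, angles in degrees, forces in N, time in s.
With the tool pointing down it reaches from about 300 to 850 mm from the base axis. Payload 4.2 kg.
Tool frame: the origin (TCP) lies between the finger pads; the fingertips stand ahead of it and the grasp point (between the pads) lies 8 mm behind it (env.tip_reach is the x of the fingertips in the tool frame, in mm); x points along the fingers, y is the direction in which the jaws open and shut, and the axes are right-handed (so a half turn about x gives the same grasp; the last joint's range is limited). The gripper opens to 91 mm and grips with 3 to 60 N. Pads are 32 mm wide; open, the fingers measure 118 mm over their backs; the gripper's body (76 mm by 178 mm) begins 60 mm behind the grasp point.
Start: joints at [-65.776, 18.312, 89.639, -0, 72.044, -1.146], TCP at [246.376, -519.558, 224.976] pointing down, gripper open.
Joint ranges: [-177.97, 177.97], [-48.28, 115.42], [12.27, 149.76], [-77.06, 257.06], [2.81, 150.46], [-146.56, 146.56]. Speed limits (degrees/s): [147.25, 147.25, 180, 180, 180, 180].

## Interface

Orientations are given as [roll, pitch, yaw] about the fixed x, y, z axes, in that order (R = Rz(yaw) Ry(pitch) Rx(roll)).
In Python, from workcell import env, cams gives the robot as it stands.
- The arm moves only by the tool arm_command, never from a script. Its argument "deltas" is a list of rows, each a list of 3 entries, a list of its own where there are three numbers: the opening, from 0 (shut) to 1 (fully open), then the shift along the world's x, y, z in mm, then the turn about the world's z in rad. A call has 1 to 20 rows; each row is the pose to reach, as a shift and turn from the pose commanded when the call began; what a row does not reach only later rows make up. A row lasts 1/10 s, in which the tool goes at most 50 mm and 8.59 degrees, less where a joint would pass 70% of its speed; a pose out of reach is approached as far as the arm can. A call with a gripper value outside its range is refused whole. The fingers move at their own pace and stop on an object; "grip_force" is the grip in N (left out, the last holds). Time passes only in rows, so rows that repeat a pose let the fingers close. It gives the time, the measured TCP pose, the force and the opening at its end, in the units of the state.
- env.state(): the state, without advancing time (a new reading comes with each control period).
- cams.grab_frame(name): name is "scene" or "top"; returns a dict with "img" (384x512x3 uint8, red, green, blue), "K" (3x3 intrinsics, pixels), "rvec" (rotation vector, rad) and "tvec" (3), from world to camera coordinates, as OpenCV has them. Camera axes: x right, y down, z forward; pixel columns grow to the right and rows downward; lengths in mm; the calibration is good to about 2 mm. A picture is of the moment at which its call begins. There is no depth.
- env.job_done(): hands the job in, once; it reports no verdict.
Trained networks look in a picture, given as the dict that the camera call returned (one of the last four; its "shot" number tells which), for a name from the list of things; names that differ only in an ending like _2 or _b are one class to them, and where a whole thing is asked for, a point or a joint stands for the part that bears it (a point fixed in the world has none). Each returns a list of dicts, best first, with "conf" (0 to 1); they miss things now and then, are a little off and sometimes report something else, mostly with a low value. They report only what shows in the picture. A call takes as long as a camera call. They do not tell look-alikes from the thing itself.
- cams.silhouettes(picture, name): "region" (384x512 bool, what is visible of it) and "centre" ([column, row] in pixels, amid what is visible of it).
The state is a dict: "time_s": time; "qpos": joint angles; "qvel": joint speeds; "effort": joint torques, N m; "ee_pos": TCP position; "ee_rot": TCP orientation; "force": force on the tool from outside, world axes, zero at the start; "torque": the same for the moment, N m; "gripper_width": finger opening in mm.
Only numpy, scipy, OpenCV 4.12 (cv2) and the standard library are available. Lean on these libraries where they do the work, as an engineer would, in place of code of your own. Each camera call takes 0.05 s, during which the arm holds its last target.

## Working session

There is one attempt and no reset: what is moved stays moved. The work goes in short steps, Python scripts to look and compute and a tool call to move; the robot and the scene stay as the last step left them, time stands still between calls to the robot, and variables do not carry over. Pictures are saved under pics/ and viewed, and the job is handed in when it is done.

Besides the shell and the picture viewer there is one more tool, called after "Call:" as name([rows], argument=value, ...), one row to a line, values as JSON. arm_command: Moves the arm, as the interface text tells. Its arguments: {"type":"object","properties":{"deltas":{"type":"array","items":{"type":"array"}},"grip_force":{"type":"number"}},"required":["deltas"]}

```bash
ls; mkdir -p pics
python3 - <<'E'
from workcell import env,cams
import cv2
print(env.state(), env.tip_reach)
for n in("scene","top"):
    f=cams.grab_frame(n); cv2.imwrite(f"pics/{n}0.png",cv2.resize(f["img"][:,:,::-1],(800,600),interpolation=cv2.INTER_CUBIC)); print(n,f["K"],f["rvec"],f["tvec"],f["shot"])
E
```

```text
pics
{'time_s': 0.0, 'qpos': array([-6.57745509e+01,  1.83509276e+01,  8.97060794e+01, -1.12198264e-03,
        7.20433579e+01, -1.14691885e+00]), 'qvel': array([-0.00465095, -0.01300548, -0.04756115, -0.06899626,  0.11759203,
       -0.01618296]), 'effort': array([-1.14808404e-04, -4.12463379e+01, -2.31975567e+01,  7.25722150e-02,
        4.55878582e-02, -1.36813055e-04]), 'ee_pos': array([ 246.17525959, -519.10311356,  224.1296278 ]), 'ee_rot': array([-90.53797597,  89.89962945, 114.83473877]), 'force': array([ 1.03199098, -0.06938381,  0.59800443]), 'torque': array([ 0.01273901, -0.05240393, -0.00908197]), 'gripper_width': 91.41205867788294} 11.0
scene [[418.52929078   0.         250.99382176]
 [  0.         418.52929078 189.0789087 ]
 [  0.           0.           1.        ]] [ 1.30328799  2.04895158 -1.07085228] [ 200.17556585 -181.44164221 1667.14144232] 1
top [[486.81497073   0.         257.79984761]
 [  0.         486.81497073 187.1809489 ]
 [  0.           0.           1.        ]] [ 2.10325682 -2.12380187  0.20094586] [  -3.63696856  506.85116778 1454.54209457] 2
```

View pics/scene0.png

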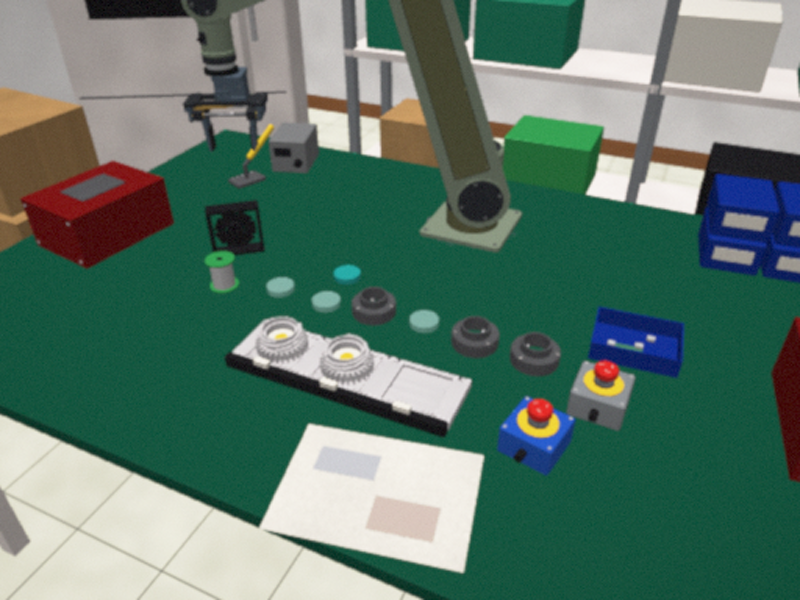

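View pics/top0.png

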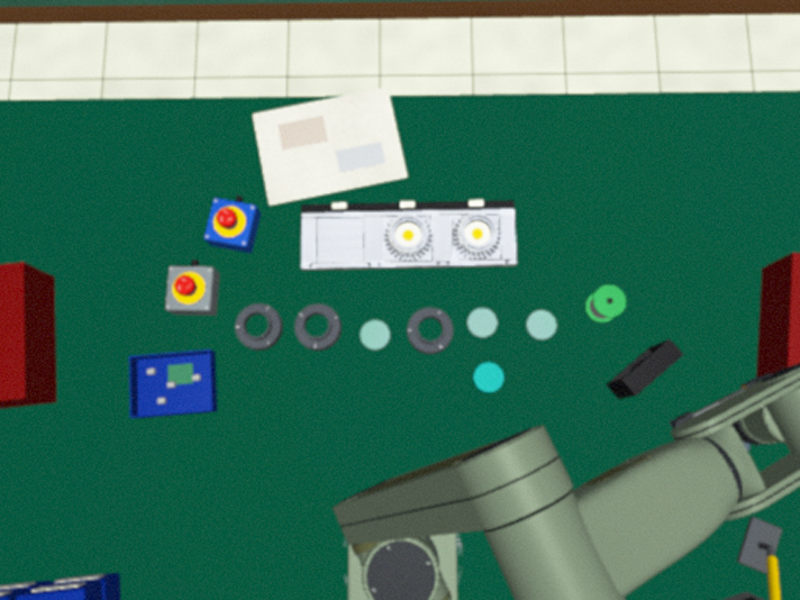

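```bash
cat > h.py <<'E'
from workcell import env,cams
import cv2,numpy as np
def cam(f):
    R,_=cv2.Rodrigues(np.array(f["rvec"],float)); t=np.array(f["tvec"],float).ravel(); return R,t,np.array(f["K"])
def proj(f,P):
    return cv2.projectPoints(np.array(P,float).reshape(-1,1,3),np.array(f["rvec"],float),np.array(f["tvec"],float),np.array(f["K"]),None)[0].reshape(-1,2)
def back(f,uv,z):
    R,t,K=cam(f); d=R.T@np.linalg.solve(K,[uv[0],uv[1],1.]); c=-R.T@t
    return c+d*(z-c[2])/d[2]
def save(f,name,box=None,s=None):
    im=f["img"][:,:,::-1]
    if box: x0,y0,x1,y1=box; im=im[y0:y1,x0:x1]
    s=s or min(800/im.shape[1],600/im.shape[0])
    cv2.imwrite(f"pics/{name}.png",cv2.resize(im,None,fx=s,fy=s,interpolation=cv2.INTER_CUBIC))
# solids: list of (r,z0,z1) relative to underside
SH={"glass":[(30,0,14)],"ring":[(45,0,28),(28,28,46)],"cap":[(20,-18,0)],"head":[(35,26,52)],"foot":[]}
def sil(f,shape,xyz):
    m=np.zeros((384,512),np.uint8); a=np.linspace(0,2*np.pi,60)
    for r,z0,z1 in SH[shape]:
        P=[(xyz[0]+r*np.cos(b),xyz[1]+r*np.sin(b),xyz[2]+z) for z in(z0,z1) for b in a]
        cv2.fillConvexPoly(m,cv2.convexHull(np.round(proj(f,P)*16).astype(np.int32)),1,shift=4)
    return m>0
def fitc(f,region,shape,z,x0):
    """match silhouette centroid of the model to that of region: iterate"""
    ys,xs=np.nonzero(region); c=np.array([xs.mean(),ys.mean()]); p=np.array([x0[0],x0[1],z],float)
    for _ in range(6):
        m=sil(f,shape,p); yy,xx=np.nonzero(m); d=c-[xx.mean(),yy.mean()]
        q0=back(f,c,z);q1=back(f,c-d,z); p[:2]+=(q0-q1)[:2]
    m=sil(f,shape,p); return p,(m&region).sum()/(m|region).sum()
E
python3 - <<'E'
from h import *
fs={n:cams.grab_frame(n) for n in("top","scene")}
for n,f in fs.items():
    R,t,K=cam(f); print(n,-R.T@t)
    for nm,sh in(("glass1_center","glass"),("ring1_center","ring"),("head1",None),("stop_cap",None),("jig",None),("spool",None),("fan",None),("tray",None)):
        for d in cams.silhouettes(f,nm):
            r=d["region"]; c=d["centre"]; ys,xs=np.nonzero(r)
            s=""
            if sh:
                p,iou=fitc(f,r,sh,0,back(f,c,10)); s=f"{p.round(1)} iou {iou:.2f}"
            else: s=f"bp z30 {back(f,c,30).round(0)}"
            print(n,nm,round(d["conf"],2),np.round(c,1),r.sum(),s, f["img"][int(c[1]),int(c[0])])
E
```

```text
top [ 210.78413535  -19.72822657 1525.70799436]
top glass1_center 0.7 [239.1 211.4] 271 [429.5  50.4   0. ] iou 0.83 [149 205 190]
top ring1_center 0.6 [166.5 214.9] 536 [446.1 282.1   0. ] iou 0.71 [46 93 76]
top head1 0.85 [307.3 153.3] 942 bp z30 [ 619. -167.   30.] [250 248 233]
top head1 0.73 [243.4 150.9] 4153 bp z30 [629.  36.  30.] [228 232 238]
top head1 0.71 [259.4 151.1] 904 bp z30 [628. -15.  30.] [249 232  45]
top stop_cap 0.45 [144.6 138. ] 141 bp z30 [676. 353.  30.] [237  39  28]
top stop_cap 0.42 [241.2 150.6] 3852 bp z30 [630.  43.  30.] [230 233 239]
top jig 0.91 [241.8 151.5] 3954 bp z30 [627.  41.  30.] [228 233 238]
top spool 0.74 [386.6 193.3] 454 bp z30 [ 487. -410.   30.] [ 71 202 109]
top spool 0.26 [204.  212.3] 552 bp z30 [433. 159.  30.] [12 90 63]
top fan 0.76 [415.5 234.5] 872 bp z30 [ 358. -490.   30.] [48 46 48]
top fan 0.25 [345.8 207.2] 247 bp z30 [ 445. -281.   30.] [159 207 197]
top tray 0.61 [110.1 247.1] 2237 bp z30 [328. 446.  30.] [153 157 168]
scene [1406.40383384  457.15974315  815.71143231]
scene glass1_center 0.66 [272.5 204.1] 227 [433.7 
[... 226 characters left out ...]
022 bp z30 [637. -12.  30.] [199 194 195]
scene head1 0.5 [179.5 178.5] 147 bp z30 [ 450. -276.   30.] [128 178 165]
scene stop_cap 0.75 [386.5 238.7] 148 bp z30 [465. 416.  30.] [229  52  46]
scene stop_cap 0.53 [343.9 262.4] 181 bp z30 [604. 333.  30.] [232  89  81]
scene jig 0.37 [221.5 234.8] 972 bp z30 [642.  -8.  30.] [179 174 174]
scene spool 0.96 [139.2 172.7] 402 bp z30 [ 477. -423.   30.] [130 128 128]
scene fan 0.69 [151.1 146.5] 902 bp z30 [ 309. -497.   30.] [24 22 21]
scene tray 0.84 [408.3 218.2] 1935 bp z30 [348. 456.  30.] [ 66  83 159]
scene tray 0.73 [304.1 214.1] 645 bp z30 [457. 172.  30.] [61 63 63]
scene tray 0.17 [222.3 232.2] 911 bp z30 [631. -12.  30.] [195 191 189]
```

```bash
cat >> h.py <<'E'
def fg(f):
    """things on the bench: not the table green"""
    im=f["img"].astype(int); r,g,b=im[...,0],im[...,1],im[...,2]
    table=(g-r>35)&(g-b>10)&(g<130)
    return ~table
def refine(f,shape,x0,z=0,mask=None,it=4):
    """windowed fg component near x0, centroid-fit"""
    m=fg(f) if mask is None else mask
    n,lab=cv2.connectedComponents(m.astype(np.uint8),connectivity=4)
    s=sil(f,shape,[x0[0],x0[1],z]); ids=np.bincount(lab[s],minlength=n); ids[0]=0; k=ids.argmax()
    reg=lab==k
    if ids[k]<30: return None,0
    return fitc(f,reg,shape,z,x0)
E
python3 - <<'E'
from h import *
fs={n:cams.grab_frame(n) for n in("top","scene")}
G=[(430,50),(445,-165),(445,-281)];R=[(446,282),(440,165),(440,-60)]
for n,f in fs.items():
    for g in G: print(n,"glass",*refine(f,"glass",g))
    for g in R: print(n,"ring",*refine(f,"ring",g))
    im=f["img"].astype(int); red=(im[...,0]>130)&(im[...,1]<90)&(im[...,2]<90)
    for g in[(549,400),(667,335)]: print(n,"cap",*refine(f,"cap",g,90,red))
save(fs["top"],"t1",(70,110,370,250)); save(fs["scene"],"s1",(130,160,430,310))
E
```

```text
top glass [431.00978127  49.73064208   0.        ] 0.9506172839506173
top glass [ 453.54254474 -166.49589718    0.        ] 0.9240121580547113
top glass [ 447.92363913 -286.29649313    0.        ] 0.9333333333333333
top ring [447.02257055 281.97903607   0.        ] 0.7443105756358769
top ring [445.49841137 163.4479663    0.        ] 0.7264150943396226
top ring [435.88817379 -60.85274117   0.        ] 0.739972337482711
top cap None 0
top cap [654.82076619 339.59549063  90.        ] 0.553072625698324
scene glass [424.55035464  50.29862544   0.        ] 0.7415730337078652
scene glass [ 446.62241999 -166.97491507    0.        ] 0.7184873949579832
scene glass [ 440.95213098 -287.60483634    0.        ] 0.7110091743119266
scene ring [446.54114569 285.98012771   0.        ] 0.9562419562419563
scene ring [444.33356284 166.82132289   0.        ] 0.9589235127478754
scene ring [435.54206645 -58.4502845    0.        ] 0.9419354838709677
scene cap [517.16960291 420.08804131  90.        ] 0.6166666666666667
scene cap [652.45819669 343.54383278  90.        ] 0.6494464944649446
```

View pics/t1.png

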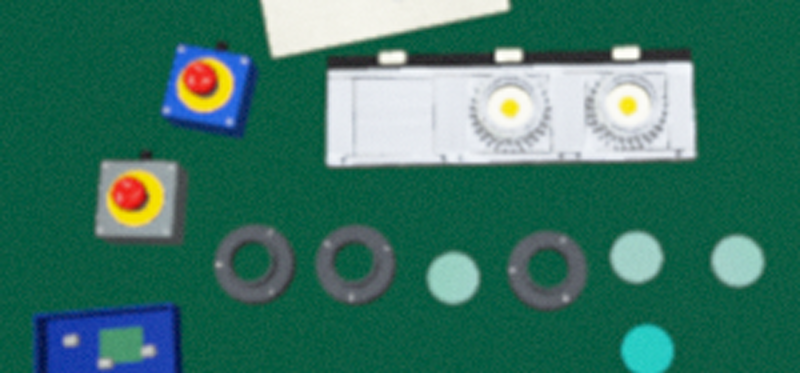

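View pics/s1.png

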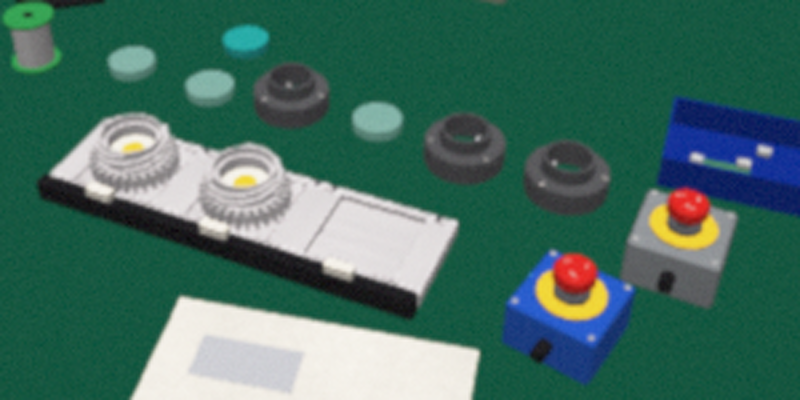

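```bash
cat >> h.py <<'E'
def fill(m):
    c,_=cv2.findContours(m.astype(np.uint8),cv2.RETR_EXTERNAL,cv2.CHAIN_APPROX_NONE); o=np.zeros(m.shape,np.uint8); cv2.drawContours(o,c,-1,1,-1); return o>0
def fg(f):
    im=f["img"].astype(int); r,g,b=im[...,0],im[...,1],im[...,2]
    # table ~ (20,90,65): hue ratio; glass sides greyer
    table=(g-r>48)&(g<125)
    return fill(~table)
def redm(f):
    im=f["img"].astype(int); return fill((im[...,0]>90)&(im[...,0]>2.2*im[...,1])&(im[...,0]>2.2*im[...,2]))
def tri(fa,ua,fb,ub):
    A=[]
    for f,u in((fa,ua),(fb,ub)):
        R,t,K=cam(f); P=K@np.c_[R,t]; A+= [u[0]*P[2]-P[0],u[1]*P[2]-P[1]]
    X=np.linalg.svd(np.array(A))[2][-1]; return X[:3]/X[3]
E
python3 - <<'E'
from h import *
fs={n:cams.grab_frame(n) for n in("top","scene")}
G=[(430,50),(445,-165),(445,-281)];R=[(446,282),(440,165),(440,-60)]
for n,f in fs.items():
    for g in G: print(n,"glass",*refine(f,"glass",g))
    for g in R: print(n,"ring",*refine(f,"ring",g))
    for g in[(530,417),(655,340)]: print(n,"cap",*refine(f,"cap",g,90,redm(f)))
print(f["img"][100:120,150:153].reshape(-1,3).mean(0))
# yellow LED + bench 
for n,f in fs.items():
    im=f["img"].astype(int); y=(im[...,0]>200)&(im[...,1]>170)&(im[...,2]<150)
    nn,l,st,c=cv2.connectedComponentsWithStats(y.astype(np.uint8))
    print(n,[(st[i,4],c[i].round(1)) for i in range(1,nn) if st[i,4]>5])
E
```

```text
top glass [430.5032771   50.14137566   0.        ] 0.9602446483180428
top glass [ 453.28713951 -166.55542383    0.        ] 0.9484848484848485
top glass [ 447.61778061 -285.7830963     0.        ] 0.9578313253012049
top ring [448.15215633 283.40353048   0.        ] 0.9746666666666667
top ring [446.45260481 164.35609719   0.        ] 0.9771812080536912
top ring [436.83892565 -60.74646322   0.        ] 0.9850746268656716
top cap [520.12466828 416.154451    90.        ] 0.6464088397790055
top cap [656.1735234  340.13946887  90.        ] 0.6235955056179775
scene glass [428.47217457  52.82205563   0.        ] 0.9011406844106464
scene glass [ 451.68789432 -163.69735148    0.        ] 0.8949579831932774
scene glass [ 445.2137132  -283.80744872    0.        ] 0.8711111111111111
scene ring [445.51175612 286.21553342   0.        ] 0.9872935196950444
scene ring [445.01592004 166.70087847   0.        ] 0.9737931034482759
scene ring [435.69388014 -58.01979213   0.        ] 0.9839486356340289
scene cap [517.6521634  419.58110893  90.        ] 0.6610878661087866
scene cap [652.89589879 343.2115917   90.        ] 0.6666666666666666
[44.8        87.81666667 73.73333333]
top [(np.int32(159), array([148.1, 143.5])), (np.int32(34), array([260.8, 150.1])), (np.int32(35), array([305.1, 149.1])), (np.int32(195), array([122.4, 185.1])), (np.int32(83), array([495.9, 370.3]))]
scene [(np.int32(32), array([169.3,  84.6])), (np.int32(7), array([160.,  98.])), (np.int32(20), array([179.5, 215. ])), (np.int32(28), array([221.5, 227.6])), (np.int32(179), array([385.7, 246.3])), (np.int32(200), array([343.7, 272.2]))]
```

```bash
cat >> h.py <<'E'
from scipy.spatial.transform import Rotation as Ro
def st():
    s=env.state(); R=Ro.from_euler("xyz",s["ee_rot"],degrees=True).as_matrix(); y=R[:,1]
    print("t",round(s["time_s"],1),"tcp",s["ee_pos"].round(1),"jaw yaw",round(np.degrees(np.arctan2(y[1],y[0])),1),"xdir",R[:,0].round(3),"q",s["qpos"].round(0),"F",s["force"].round(1),"T",s["torque"].round(2),"w",round(s["gripper_width"],1)); return s
E
python3 -c "
from h import *
st()"
```

```text
t 1.2 tcp [ 246.4 -519.6  225. ] jaw yaw -64.6 xdir [ 0. -0. -1.] q [-66.  18.  90.   0.  72.  -1.] F [-0.2 -0.2  1.3] T [ 0.05 -0.06 -0.02] w 91.2
```

Call:
arm_command([
  [0, [13, 47, 0], 0],
  [0, [27, 94, 0], 0],
  [0, [40, 140, 0], 0],
  [0, [54, 187, 0], 0],
  [0, [68, 234, 0], 0],
  [0, [82, 281, 0], 0],
  [0, [95, 328, 0], 0],
  [0, [109, 375, 0], 0],
  [0, [123, 422, 0], 0],
  [0, [136, 468, 0], 0],
  [0, [150, 515, 0], 0],
  [0, [164, 562, 0], 0],
  [0, [177, 609, 0], 0],
  [0, [191, 656, 0], 0],
  [0, [205, 703, 0], 0],
  [0, [218, 750, 0], 0],
  [0, [232, 797, 0], 0],
  [0, [246, 843, 0], 0],
  [0, [259, 890, 0], 0],
  [0, [273, 937, 0], 0],
], grip_force=20)

```text
time_s: 3.2
ee_pos: [519.5, 419.5, 224.9]
ee_rot: [108.6, 90.0, -46.0]
force: [0.8, 0.6, 0.5]
gripper_width: 0.0
```

Call:
arm_command([
  [0, [0, -1, -45], 0],
  [0, [0, -1, -85], 0],
  [0, [0, -1, -110], 0],
  [0, [0, -1, -118], 0],
  [0, [0, -1, -122], 0],
  [0, [0, -1, -126], 0],
  [0, [0, -1, -130], 0],
  [0, [0, -1, -133], 0],
  [0, [0, -1, -133.5], 0],
  [0, [0, -1, -133.5], 0],
])

```text
time_s: 4.2
ee_pos: [520.2, 417.0, 93.3]
ee_rot: [-170.5, 89.8, 34.9]
force: [-0.8, -0.2, 5.0]
gripper_width: 0.7
```

```bash
python3 -c "
from h import *
st()
f=cams.grab_frame('scene');save(f,'s2',(330,190,450,280))"
```

```text
t 4.2 tcp [520.2 417.   93.3] jaw yaw -64.6 xdir [ 0.003  0.002 -1.   ] q [ 38.  32.  87.  -0.  61. 102.] F [-0.8 -0.2  5. ] T [-0.08  0.13 -0.01] w 0.7
```

View pics/s2.png

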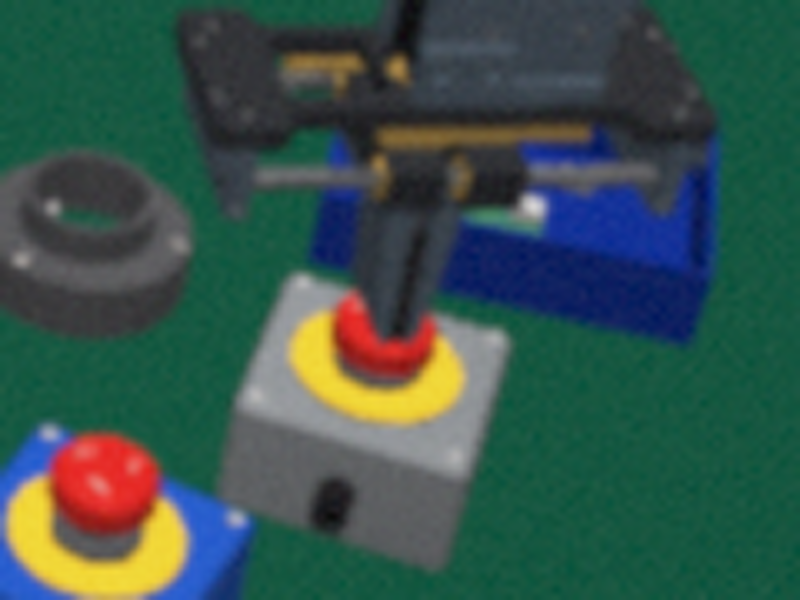

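The fingers are on the grey stop's cap (px ~390,330), which is pushed down. I'll press a little further, then lift and check that it stays latched.

Call:
arm_command([
  [0, [0, 0, -2], 0],
  [0, [0, 0, -4], 0],
  [0, [0, 0, -4], 0],
  [0, [0, 0, 40], 0],
  [1, [0, 0, 90], 0],
  [1, [0, -20, 120], 0],
  [1, [0, -60, 120], 0],
  [1, [0, -100, 120], 0],
  [1, [0, -100, 120], 0],
])

```text
time_s: 5.15
ee_pos: [519.2, 312.4, 212.3]
ee_rot: [77.7, 89.9, -77.1]
force: [-0.3, 0.4, 0.2]
gripper_width: 37.8
```

```bash
python3 -c "
from h import *
st()
f=cams.grab_frame('scene');save(f,'s3',(330,190,450,280)); print(refine(f,'cap',(519,418),82,redm(f)))
f=cams.grab_frame('top');print(refine(f,'cap',(519,418),82,redm(f)))"
```

```text
t 5.2 tcp [519.2 312.4 212.3] jaw yaw -64.8 xdir [ 0.    -0.002 -1.   ] q [30. 22. 87. -0. 72. 95.] F [-0.3  0.4  0.2] T [ 0.01 -0.01 -0.02] w 37.8
(array([517.39264042, 419.15486339,  82.        ]), np.float64(0.6512605042016807))
(None, 0)
```

View pics/s3.png

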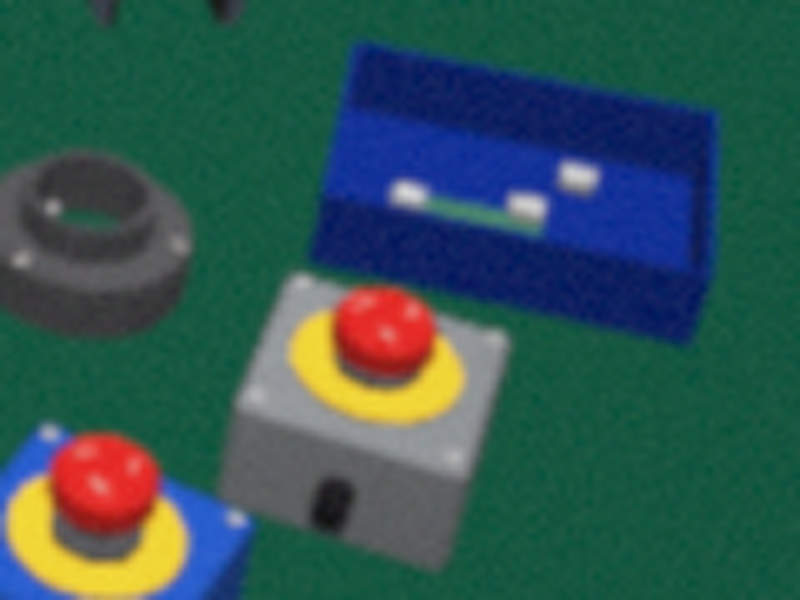

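```bash
python3 -c "
from h import *
st()"
```

```text
t 5.2 tcp [519.6 316.1 211.9] jaw yaw -64.7 xdir [ 0.001  0.001 -1.   ] q [30. 22. 86.  0. 72. 95.] F [ 0.6  0.7 -0.8] T [ 0.02 -0.    0.01] w 45.8
```

Call:
arm_command([
  [0.85, [-10, -30, 0], 0.13],
  [0.85, [-20, -60, 0], 0.26],
  [0.85, [-30, -90, 0], 0.39],
  [0.85, [-40, -120, -15], 0.52],
  [0.85, [-52, -155, -30], 0.66],
  [0.85, [-64, -190, -45], 0.8],
  [0.85, [-76, -225, -60], 0.94],
  [0.85, [-84, -250, -75], 1.08],
  [0.85, [-90, -265, -90], 1.127],
  [0.85, [-90, -265, -130], 1.127],
  [0.85, [-90, -265, -165], 1.127],
  [0.85, [-90, -265, -183], 1.127],
  [0.85, [-90, -265, -188], 1.127],
  [0.85, [-90, -265, -191], 1.127],
  [0.85, [-90, -265, -191], 1.127],
])

```text
time_s: 6.75
ee_pos: [430.3, 51.9, 20.9]
ee_rot: [98.8, 89.9, 8.8]
force: [-0.6, -0.4, 0.7]
gripper_width: 77.4
```

Call:
arm_command([
  [0, [0, 0, 0], 0],
  [0, [0, 0, 0], 0],
  [0, [0, 0, 0], 0],
  [0, [0, 0, 0], 0],
  [0, [0, 0, 0], 0],
  [0, [0, 0, 0], 0],
  [0, [0, 0, 0], 0],
  [0, [0, 0, 0], 0],
], grip_force=10)

```text
time_s: 7.55
ee_pos: [430.0, 51.6, 21.1]
ee_rot: [99.3, 89.9, 9.2]
force: [0.1, 0.2, 6.8]
gripper_width: 59.6
```

Call:
arm_command([
  [0.8, [0, 0, 0], 0],
  [0.8, [0, 0, 0], 0],
  [0.8, [0, 0, 0], 0.15],
  [0.8, [0, 0, 0], 0.3],
  [0.8, [0, 0, 0], 0.45],
  [0.8, [0, 0, 0], 0.6],
  [0.8, [0, 0, 0], 0.75],
  [0.8, [0, 0, 0], 0.9],
  [0.8, [0, 0, 0], 1.05],
  [0.8, [0, 0, 0], 1.2],
  [0.8, [0, 0, 0], 1.35],
  [0.8, [0, 0, 0], 1.5],
  [0.8, [0, 0, 0], 1.571],
  [0, [0, 0, 0], 1.571],
  [0, [0, 0, 0], 1.571],
  [0, [0, 0, 0], 1.571],
  [0, [0, 0, 0], 1.571],
  [0, [0, 0, 0], 1.571],
  [0, [0, 0, 0], 1.571],
  [0, [0, 0, 0], 1.571],
])

```text
time_s: 9.55
ee_pos: [429.3, 51.4, 20.4]
ee_rot: [142.8, 90.0, 142.7]
force: [-0.2, 0.1, -1.3]
gripper_width: 59.3
```

```bash
python3 -c "
from h import *
st()"
```

```text
t 9.6 tcp [429.3  51.4  20.4] jaw yaw 89.9 xdir [-0.  0. -1.] q [  5.  20. 123.   0.  36. -85.] F [-0.2  0.1 -1.3] T [ 0.14 -0.13 -0.05] w 59.3
```

Call:
arm_command([
  [0.85, [0, 0, 0], 0],
  [0.85, [0, 0, 0], 0],
  [0.85, [0, 0, 0], 0],
  [0.85, [0, 0, 40], 0],
  [0.85, [0, 0, 80], 0],
  [0.85, [0, 0, 120], 0],
  [0.85, [0, 45, 140], 0],
  [0.85, [0, 90, 140], 0],
  [0.85, [0, 140, 140], 0],
  [0.85, [0, 190, 140], 0],
  [0.85, [-50, 240, 140], 0],
  [0.85, [-50, 240, 140], 0],
])

```text
time_s: 10.75
ee_pos: [377.1, 293.9, 160.1]
ee_rot: [170.5, 89.9, 170.6]
force: [0.5, -0.5, -0.6]
gripper_width: 77.3
```

```bash
python3 -c "
from h import *
st()
G=[(430,50),(445,-165),(445,-281)];R=[(446,282),(440,165),(440,-60)]
for n in('top','scene'):
    f=cams.grab_frame(n)
    for g in G: print(n,'glass',*refine(f,'glass',g))
    for g in R: print(n,'ring',*refine(f,'ring',g))
    save(f,n+'4')
"
```

```text
t 10.8 tcp [377.1 293.9 160.1] jaw yaw 90.1 xdir [-0.002  0.    -1.   ] q [ 37.  13. 108.   0.  60. -54.] F [ 0.5 -0.5 -0.6] T [ 0.14 -0.13  0.01] w 77.3
top glass [430.97461763  49.13848201   0.        ] 0.978328173374613
top glass [ 453.368234   -166.70478663    0.        ] 0.9454545454545454
top glass [ 447.41828795 -285.50780416    0.        ] 0.960960960960961
top ring [174.30547894 243.17633696   0.        ] 0.03732177802627901
top ring [446.32355935 164.29705068   0.        ] 0.9798927613941019
top ring [436.69839227 -60.70817871   0.        ] 0.9783491204330176
scene glass [428.26803964  52.3234446    0.        ] 0.8992248062015504
scene glass [ 451.39762828 -164.05735665    0.        ] 0.8949579831932774
scene glass [ 445.25615832 -283.88065896    0.        ] 0.88
scene ring [445.93177984 286.02427024   0.        ] 0.9923469387755102
scene ring [444.86797595 166.67989705   0.        ] 0.9724517906336089
scene ring [435.6836901 -57.6183281   0.       ] 0.9902912621359223
```

View pics/top4.png

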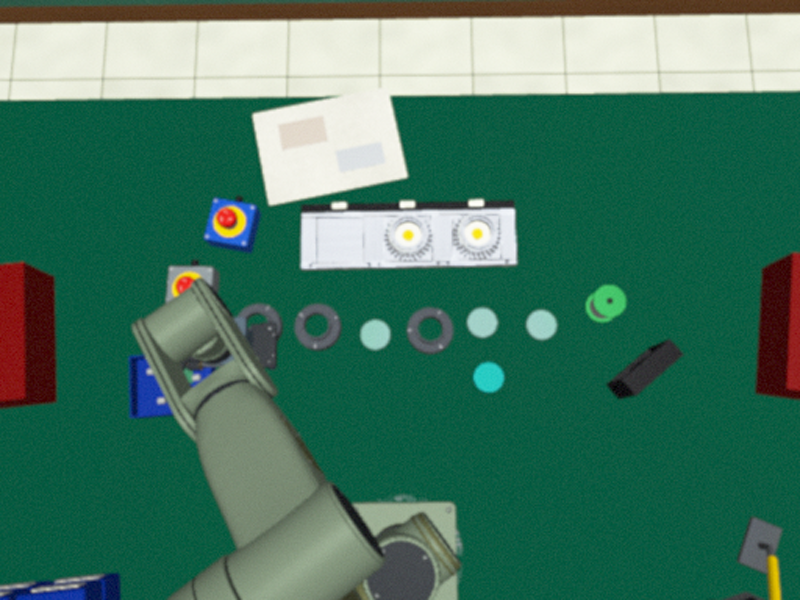

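```bash
python3 -c "
from h import *
F={n:cams.grab_frame(n) for n in('top','scene')}
save(F['top'],'t5',(190,120,340,180)); save(F['scene'],'s5',(140,195,305,280))
L={}
for n,f in F.items():
    im=f['img'].astype(int); w=np.clip(im[...,0]-im[...,2]-40,0,None).astype(float)
    w[(im[...,0]<150)|(im[...,1]<120)]=0
    for k,b in {'A':{'top':(250,140,272,160),'scene':(212,219,232,237)}[n],'B':{'top':(295,139,316,160),'scene':(170,207,190,223)}[n]}.items():
        x0,y0,x1,y1=b; ww=w[y0:y1,x0:x1]; yy,xx=np.mgrid[y0:y1,x0:x1]; L[n,k]=np.array([(ww*xx).sum(),(ww*yy).sum()])/ww.sum()
print(L)
for k in 'AB':
    print(k,'tri',tri(F['top'],L['top',k],F['scene'],L['scene',k]))
    for z in(40,50,56): print(z,back(F['top'],L['top',k],z)[:2]+[-1.6,2.3],back(F['scene'],L['scene',k],z)[:2]+[1.1,-.9])
"
```

```text
{('top', 'A'): array([260.78682017, 150.06450973]), ('top', 'B'): array([305.07269155, 149.13280943]), ('scene', 'A'): array([221.43788396, 227.47474403]), ('scene', 'B'): array([179.48373774, 214.73154362])}
A tri [627.13803878 -17.83813841  42.48420451]
40 [626.81280278 -16.67951034] [625.21921551 -18.58661976]
50 [624.00182869 -16.68454979] [635.30395303 -12.46518925]
56 [622.31524423 -16.68757347] [641.35479554  -8.79233094]
B tri [ 628.49943422 -157.78273505   43.05668834]
40 [ 628.26410929 -156.61581306] [ 626.21672432 -159.77280646]
50 [ 625.44336675 -155.67896957] [ 636.28860256 -151.8312895 ]
56 [ 623.75092123 -155.11686347] [ 642.33172951 -147.06637932]
```

View pics/t5.png

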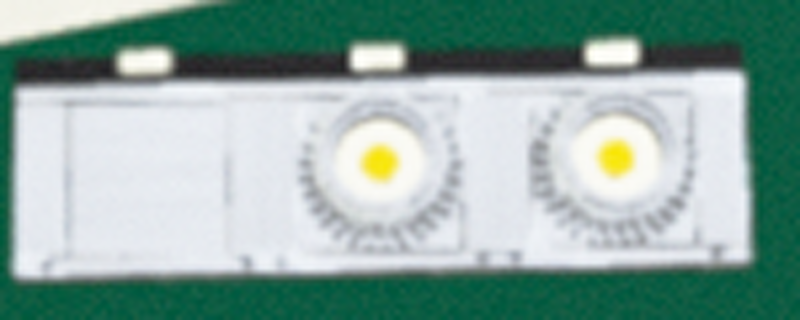

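View pics/s5.png

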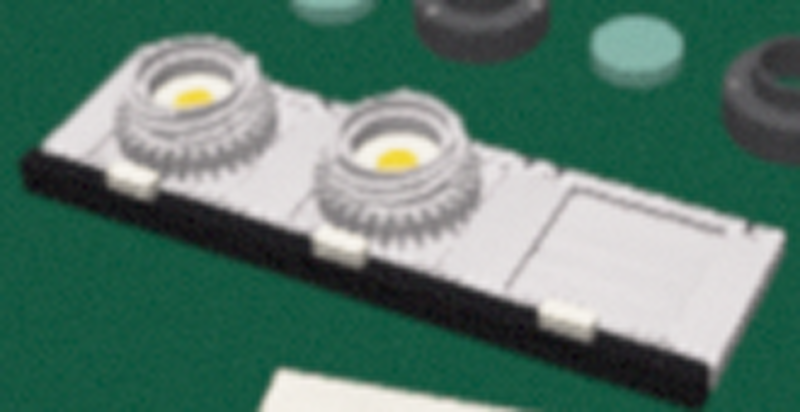

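```bash
cat >> h.py <<'E'
OFF={"top":np.array([1.6,-2.3,0]),"scene":np.array([-1.1,0.9,0])}  # obs - true
def overlay(f,n,circ,name,box,s):
    x0,y0,x1,y1=box; im=cv2.resize(f["img"][y0:y1,x0:x1,::-1],None,fx=s,fy=s,interpolation=cv2.INTER_CUBIC).copy()
    a=np.linspace(0,2*np.pi,90)
    for (x,y,z,r,col) in circ:
        P=np.c_[x+r*np.cos(a),y+r*np.sin(a),np.full(90,z)]+OFF[n]
        q=(proj(f,P)+0.5-[x0,y0])*s-0.5
        cv2.polylines(im,[np.round(q*8).astype(np.int32)],True,col,1,cv2.LINE_AA,shift=3)
    cv2.imwrite(f"pics/{name}.png",im)
E
python3 -c "
from h import *
C=[]
for x,y in((626.3,-16.8),(627.7,-156.6)): C+=[(x,y,64,32,(0,0,255)),(x,y,64,35,(255,0,0)),(x,y,56,32,(0,160,0))]
f=cams.grab_frame('top');overlay(f,'top',C,'t6',(240,130,330,175),8)
f=cams.grab_frame('scene');overlay(f,'scene',C,'s6',(155,195,250,255),8)
"
```

```text
(no output)
```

View pics/t6.png

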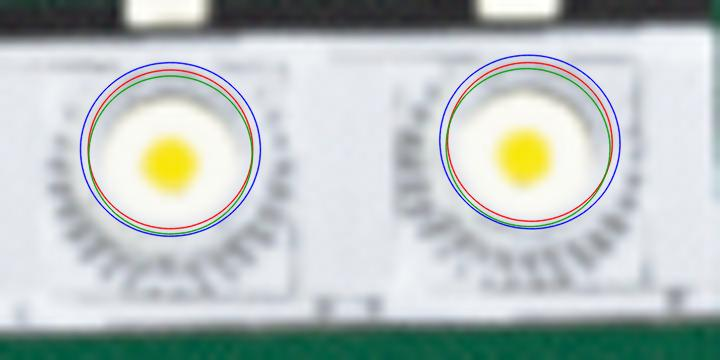

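View pics/s6.png

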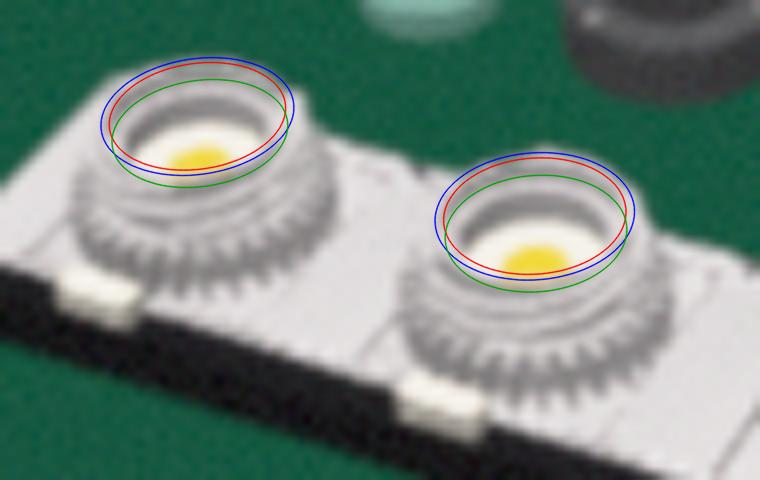

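```bash
python3 -c "
from h import *
C=[]
for x,y in((629.8,-16.7),(631.2,-157)): C+=[(x,y,64,32,(0,0,255)),(x,y,64,35,(255,0,0)),(x,y,60,40.5,(0,160,0)),(x,y,38,48,(160,0,160))]
f=cams.grab_frame('top');overlay(f,'top',C,'t6',(240,130,330,175),8)
f=cams.grab_frame('scene');overlay(f,'scene',C,'s6',(155,195,250,255),8)
"
```

```text
(no output)
```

View pics/t6.png

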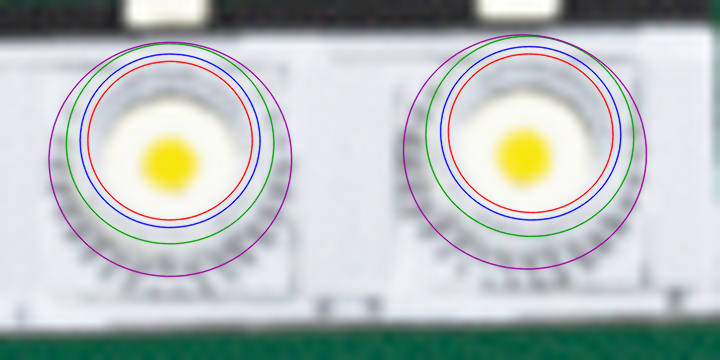

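View pics/s6.png

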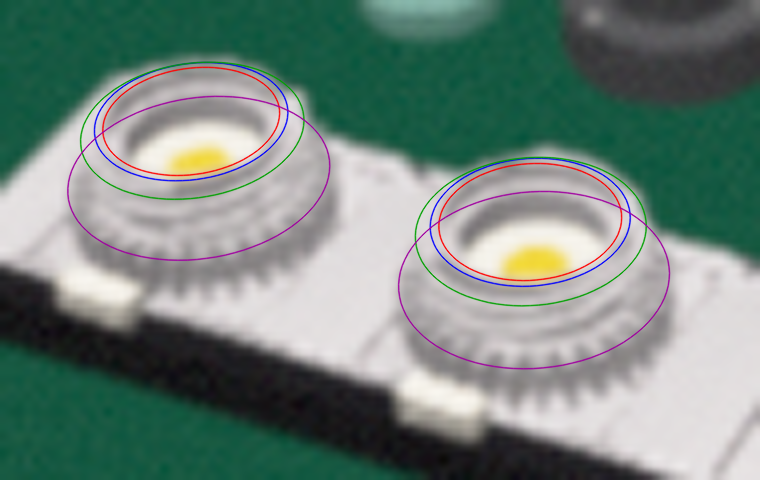

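```bash
python3 -c "
from h import *
f=cams.grab_frame('top')
for (x,y) in((629.8,-16.7),(631.2,-157)):
    c=proj(f,np.array([[x,y,64]])+OFF['top'])[0]; print(c)
    for r in(32,35,40.5): print(r,proj(f,np.array([[x+r,y,64],[x-r,y,64],[x,y+r,64],[x,y-r,64]])+OFF['top']).round(1).tolist())
    u=int(round(c[0])); print([(v,int(f['img'][v,u-1:u+2].mean())) for v in range(130,172)])
    v=int(round(c[1])); print([(q,int(f['img'][v-1:v+2,q].mean())) for q in range(u-20,u+21)])
f=cams.grab_frame('scene')
im=f['img'][195:255,155:250,::-1]; g=cv2.cvtColor(cv2.resize(im,None,fx=8,fy=8,interpolation=cv2.INTER_CUBIC),cv2.COLOR_BGR2GRAY)
g=cv2.createCLAHE(4,(4,4)).apply(g); cv2.imwrite('pics/s7.png',g)
"
```

```text
[260.75825484 147.04663446]
32 [[260.7, 137.2], [260.9, 157.0], [250.5, 147.2], [271.0, 146.9]]
35 [[260.6, 136.3], [260.9, 157.9], [249.5, 147.2], [272.0, 146.9]]
40.5 [[260.6, 134.6], [260.9, 159.7], [247.8, 147.2], [273.8, 146.9]]
[(130, 246), (131, 243), (132, 208), (133, 123), (134, 130), (135, 202), (136, 231), (137, 229), (138, 213), (139, 192), (140, 202), (141, 176), (142, 202), (143, 243), (144, 248), (145, 246), (146, 240), (147, 209), (148, 178), (149, 166), (150, 165), (151, 164), (152, 177), (153, 202), (154, 231), (155, 246), (156, 247), (157, 241), (158, 227), (159, 220), (160, 225), (161, 211), (162, 185), (163, 181), (164, 199), (165, 218), (166, 194), (167, 196), (168, 228), (169, 224), (170, 177), (171, 104)]
[(241, 233), (242, 234), (243, 232), (244, 232), (245, 231), (246, 222), (247, 203), (248, 209), (249, 223), (250, 228), (251, 226), (252, 223), (253, 226), (254, 240), (255, 247), (256, 247), (257, 245), (258, 236), (259, 220), (260, 208), (261, 206), (262, 213), (263, 228), (264, 241), (265, 246), (266, 247), (267, 246), (268, 234), (269, 223), (270, 221), 
[... 662 characters left out ...]
47), (155, 247), (156, 244), (157, 233), (158, 216), (159, 208), (160, 215), (161, 191), (162, 176), (163, 191), (164, 200), (165, 184), (166, 194), (167, 230), (168, 229), (169, 186), (170, 114), (171, 66)]
[(286, 232), (287, 234), (288, 229), (289, 206), (290, 183), (291, 176), (292, 185), (293, 214), (294, 228), (295, 233), (296, 232), (297, 236), (298, 241), (299, 246), (300, 247), (301, 246), (302, 239), (303, 225), (304, 214), (305, 209), (306, 210), (307, 225), (308, 238), (309, 246), (310, 248), (311, 246), (312, 231), (313, 200), (314, 205), (315, 211), (316, 218), (317, 226), (318, 212), (319, 189), (320, 215), (321, 232), (322, 235), (323, 235), (324, 236), (325, 234), (326, 235)]
```

View pics/s7.png

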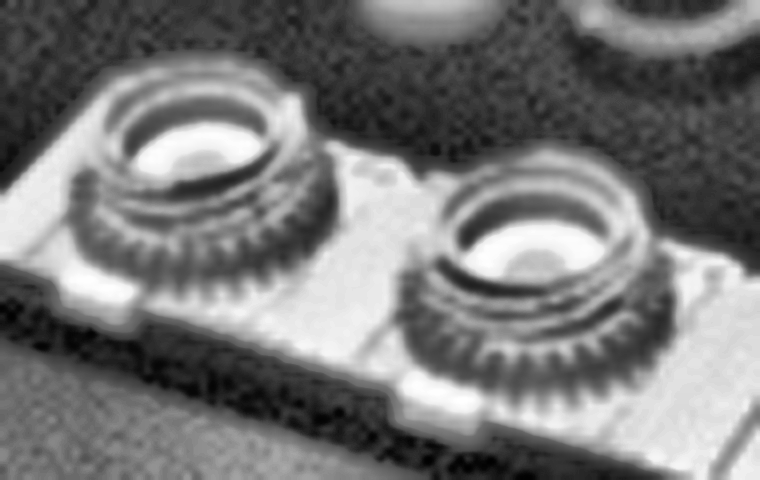

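```bash
python3 -c "
from h import *
from scipy.optimize import minimize
f=cams.grab_frame('scene')
for u in((540,230),(200,128)):
    p=(np.array(u)+.5)/8-.5+[155,195]; print(back(f,p,64)-OFF['scene'])
# gradient fit: rim outer circle r=35 & inner bore r=32 in top and scene
F={'top':cams.grab_frame('top'),'scene':f}
import itertools
a=np.linspace(0,2*np.pi,120)
def samp(n,P):
    q=proj(F[n],P+OFF[n]).astype(np.float32); g=cv2.cvtColor(F[n]['img'],cv2.COLOR_RGB2GRAY).astype(np.float32)
    return cv2.remap(g,q[:,0].reshape(1,-1),q[:,1].reshape(1,-1),cv2.INTER_CUBIC)[0]
for x0,y0 in((629.8,-16.7),(631.2,-157)):
  for n in F:
    best=[]
    for dx in np.arange(-8,9,1.):
        for dy in np.arange(-6,7,1.):
            c=np.c_[np.cos(a),np.sin(a)]
            def ring(r,z): return samp(n,np.c_[x0+dx+r*c[:,0],y0+dy+r*c[:,1],np.full(120,z)]).mean()
            # rim annulus (33.5) brighter than inside/outside just below
            s=2*ring(33.5,64)-ring(37.5,62)-ring(30.5,62)
            best.append((s,x0+dx,y0+dy))
    best.sort(reverse=True); print(n,[tuple(np.round(b,1)) for b in best[:6]])
"
```

```text
[633.00856261 -10.90291488  64.        ]
[ 633.93199703 -151.28254707   64.        ]
top [(np.float64(12.7), np.float64(634.8), np.float64(-17.7)), (np.float64(12.5), np.float64(634.8), np.float64(-16.7)), (np.float64(12.2), np.float64(634.8), np.float64(-18.7)), (np.float64(12.1), np.float64(634.8), np.float64(-15.7)), (np.float64(12.0), np.float64(633.8), np.float64(-17.7)), (np.float64(11.9), np.float64(633.8), np.float64(-16.7))]
scene [(np.float64(27.3), np.float64(626.8), np.float64(-17.7)), (np.float64(26.7), np.float64(627.8), np.float64(-17.7)), (np.float64(26.1), np.float64(626.8), np.float64(-16.7)), (np.float64(25.9), np.float64(627.8), np.float64(-16.7)), (np.float64(25.5), np.float64(626.8), np.float64(-18.7)), (np.float64(24.6), np.float64(625.8), np.float64(-17.7))]
top [(np.float64(13.4), np.float64(636.2), np.float64(-161.0)), (np.float64(13.1), np.float64(636.2), np.float64(-160.0)), (np.float64(12.9), np.float64(636.2), np.float64(-162.0)), (np.float64(12.9), np.float64(635.2), np.float64(-161.0)), (np.float64(12.8), np.float64(635.2), np.float64(-160.0)), (np.float64(12.7), np.float64(633.2), np.float64(-157.0))]
scene [(np.float64(19.0), np.float64(630.2), np.float64(-158.0)), (np.float64(18.5), np.float64(630.2), np.float64(-159.0)), (np.float64(18.3), np.float64(631.2), np.float64(-158.0)), (np.float64(18.2), np.float64(629.2), np.float64(-158.0)), (np.float64(18.2), np.float64(631.2), np.float64(-159.0)), (np.float64(17.8), np.float64(629.2), np.float64(-159.0))]
```

```bash
cat > jig.py <<'E'
from h import *
from scipy.optimize import least_squares
def linefit(p): 
    v=cv2.fitLine(np.array(p,np.float32),cv2.DIST_HUBER,0,.01,.01).ravel(); return v
def inter(l,m):
    A=np.array([[l[0],-m[0]],[l[1],-m[1]]]); t=np.linalg.solve(A,[m[2]-l[2],m[3]-l[3]]); return l[2:]+t[0]*l[:2]
f=cams.grab_frame('top'); g=f['img'].astype(float).mean(2)
def cross(prof,th): # first index subpixel crossing
    for i in range(len(prof)-1):
        if (prof[i]-th)*(prof[i+1]-th)<0: return i+(th-prof[i])/(prof[i+1]-prof[i])
th=145
bot=[(u,180-cross(g[150:181,u][::-1],th)) for u in range(200,325,3)]
lef=[(180+cross(g[v,180:210],th),v) for v in range(140,168,2)]
rig=[(345-cross(g[v,310:346][::-1],th),v) for v in range(138,165,2)]
B,L,R=map(linefit,(bot,lef,rig))
for nm,P in(("near+y",inter(B,L)),("near-y",inter(B,R))):
    for z in(0,12): print("top",nm,P.round(1),z,(back(f,P,z)-OFF['top']).round(1))
f=cams.grab_frame('scene'); save(f,'s8',(130,190,320,285))
E
python3 jig.py
```

```text
Traceback (most recent call last):
  File "jig.py", line 12, in <module>
    bot=[(u,180-cross(g[150:181,u][::-1],th)) for u in range(200,325,3)]
            ~~~^~~~~~~~~~~~~~~~~~~~~~~~~~~~~
TypeError: unsupported operand type(s) for -: 'int' and 'NoneType'
```

```bash
sed -i 's/^bot=.*/bot=[(u,180-c) for u in range(200,325,3) for c in [cross(g[150:181,u][::-1],th)] if c is not None]; print(len(bot))/; s/^lef=.*/lef=[(180+c,v) for v in range(140,168,2) for c in [cross(g[v,180:210],th)] if c is not None]/; s/^rig=.*/rig=[(345-c,v) for v in range(138,165,2) for c in [cross(g[v,310:346][::-1],th)] if c is not None]/' jig.py; python3 jig.py
```

```text
42
top near+y [191.9 171.8] 0 [568.2 205.9   0. ]
top near+y [191.9 171.8] 12 [565.4 204.1  12. ]
top near-y [330.8 169. ] 0 [ 572.3 -241.3    0. ]
top near-y [330.8 169. ] 12 [ 569.4 -239.6   12. ]
```

View pics/s8.png

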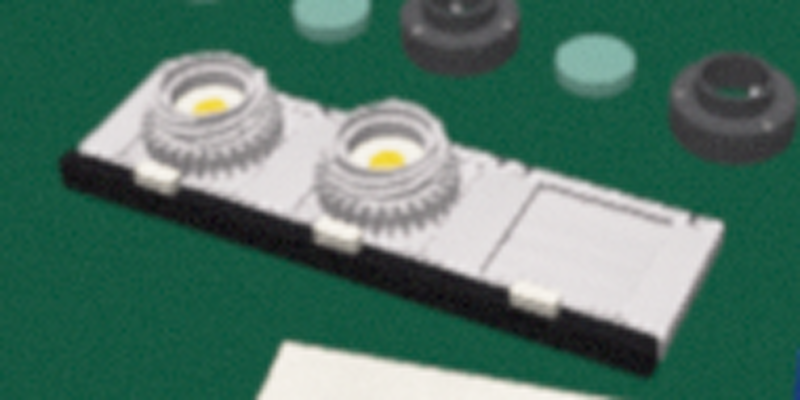

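Call:
arm_command([
  [0.85, [0, -45, 0], 0],
  [0.85, [10, -90, 0], 0],
  [0.85, [30, -140, 0], 0],
  [0.85, [50, -190, 0], 0],
  [0.85, [50, -240, -10], 0],
  [0.85, [50, -240, -50], 0],
  [0.85, [50, -240, -95], 0],
  [0.85, [50, -240, -125], 0],
  [0.85, [50, -240, -138], 0],
  [0.85, [50, -240, -140], 0],
  [0, [50, -240, -140], 0],
  [0, [50, -240, -140], 0],
  [0, [50, -240, -140], 0],
  [0, [50, -240, -140], 0],
  [0, [50, -240, -140], 0],
  [0, [50, -240, -140], 0],
  [0, [50, -240, -125], 0],
  [0, [50, -240, -100], 0],
  [0, [50, -240, -60], 0],
  [0, [50, -240, -40], 0],
], grip_force=20)

```text
time_s: 13.5
ee_pos: [430.2, 51.5, 123.0]
ee_rot: [6.4, 89.8, 6.3]
force: [0.3, -0.1, -0.9]
gripper_width: 58.5
```

```bash
python3 -c "
from h import *
st()"
```

```text
t 13.5 tcp [430.2  51.5 123. ] jaw yaw 90.0 xdir [ 0.003  0.    -1.   ] q [  5.  11. 116.   0.  52. -85.] F [ 0.3 -0.1 -0.9] T [ 0.13 -0.16  0.03] w 58.5
```

Call:
arm_command([
  [0, [30, -10, 0], 0],
  [0, [70, -24, 0], 0],
  [0, [110, -38, 0], 0],
  [0, [150, -52, 0], 0],
  [0, [180, -62, -5], 0],
  [0, [200, -68.4, -15], 0],
  [0, [200, -68.4, -25], 0],
  [0, [200, -68.4, -25], 0],
  [0, [200, -68.4, -25], 0],
])

```text
time_s: 14.4
ee_pos: [627.7, -16.5, 95.0]
ee_rot: [173.3, 89.8, 173.3]
force: [-0.0, -0.6, -1.6]
gripper_width: 58.9
```

```bash
python3 -c "
from h import *
st()
f=cams.grab_frame('scene');
C=[(629.5,-17,64,32,(0,0,255)),(629.5,-17,74.5,30,(255,0,0)),(629.5,-17,64,35,(0,160,0))]
overlay(f,'scene',C,'s9',(185,185,265,250),9)
save(f,'s9b',(185,185,265,250),9)
"
```

```text
t 14.4 tcp [627.7 -16.5  95. ] jaw yaw 90.0 xdir [-0.003  0.    -1.   ] q [ -3.  29.  93.   0.  59. -93.] F [-0.  -0.6 -1.6] T [ 0.1  -0.15  0.02] w 58.9
```

View pics/s9.png

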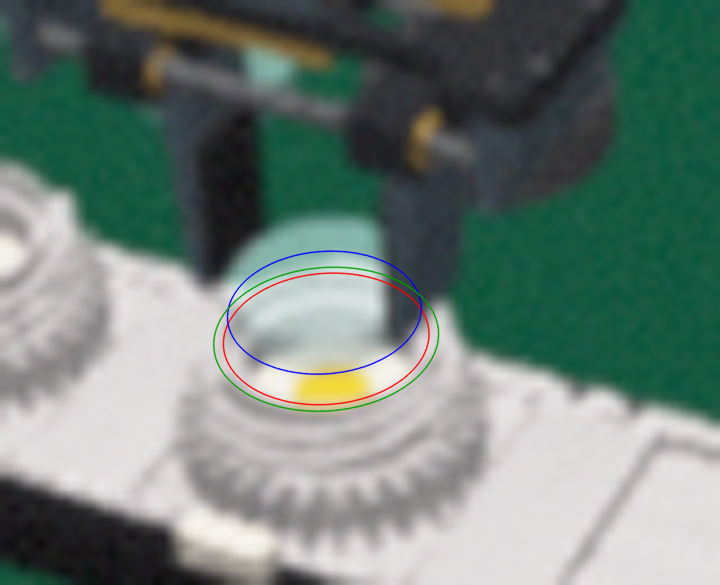

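View pics/s9b.png

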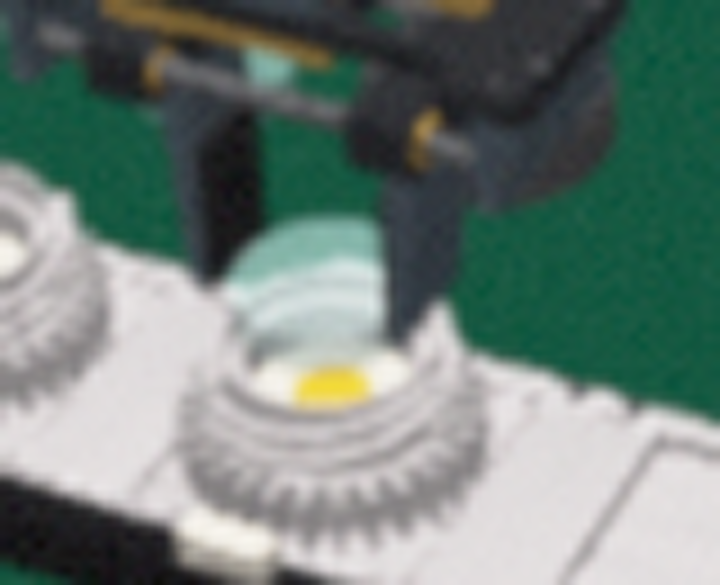

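Call:
arm_command([
  [0, [0, 0, -5], 0],
  [0, [0, 0, -9], 0],
  [0, [0, 0, -10.5], 0],
  [0, [0, 0, -12], 0],
  [0, [0, 0, -13], 0],
  [0, [0, 0, -14], 0],
  [0, [0, 0, -14], 0],
  [0, [0, 0, -14], 0],
])

```text
time_s: 15.25
ee_pos: [629.4, -17.0, 81.5]
ee_rot: [55.2, 90.0, 55.1]
force: [-0.0, 0.2, -0.7]
gripper_width: 58.4
```

```bash
python3 -c "
from h import *
st()"
```

```text
t 15.2 tcp [629.4 -17.   81.5] jaw yaw 90.0 xdir [ 0.  0. -1.] q [ -3.  30.  93.   0.  57. -93.] F [-0.   0.2 -0.7] T [ 0.05 -0.09 -0.  ] w 58.4
```

Call:
arm_command([
  [0, [0, 0, -1.5], 0],
  [0, [0, 0, -3], 0],
  [0, [0, 0, -4], 0],
  [0, [0, 0, -4.5], 0],
  [0, [0, 0, -4.5], 0],
  [0, [0, 0, -4.5], 0],
])

```text
time_s: 15.85
ee_pos: [629.3, -17.0, 77.5]
ee_rot: [29.5, 90.0, 29.5]
force: [-2.0, -0.1, 4.2]
gripper_width: 59.3
```

```bash
python3 -c "
from h import *
st()"
```

```text
t 15.8 tcp [629.3 -17.   77.5] jaw yaw 90.0 xdir [ 0.  0. -1.] q [ -3.  30.  94.   0.  57. -93.] F [-2.  -0.1  4.2] T [ 0.1   0.27 -0.03] w 59.3
```

Call:
arm_command([
  [0, [-0.5, 0, 0], 0],
  [0, [-1, 0, 0], 0],
  [0, [-1.2, 0, -0.3], 0],
  [0, [-1.2, 0, -0.5], 0],
  [0, [-1.2, 0, -0.5], 0],
])

```text
time_s: 16.35
ee_pos: [629.2, -17.0, 77.4]
ee_rot: [0.7, 89.8, 0.7]
force: [0.2, -0.7, 7.7]
gripper_width: 58.5
```

```bash
python3 -c "
from h import *
st()"
```

```text
t 16.4 tcp [629.2 -17.   77.4] jaw yaw 90.0 xdir [ 0.003  0.    -1.   ] q [ -3.  30.  94.   0.  56. -93.] F [ 0.2 -0.7  7.7] T [ 0.12 -0.08  0.01] w 58.5
```

Call:
arm_command([
  [0.75, [0, 0, 0.5], 0],
  [0.75, [0, 0, 1], 0],
  [0.75, [0, 0, 1], 0],
  [0.75, [0, 0, 20], 0],
  [0.75, [-20, 0, 60], 0],
  [0.75, [-70, 0, 90], 0],
  [0.75, [-120, 0, 90], 0],
  [0.75, [-170, 0, 90], 0],
  [0.75, [-220, 0, 90], 0],
  [0.75, [-260, 40, 90], 0],
  [0.75, [-260, 80, 90], 0],
  [0.75, [-260, 80, 90], 0],
])

```text
time_s: 17.55
ee_pos: [366.0, 66.8, 166.5]
ee_rot: [91.2, 89.9, 91.6]
force: [0.4, -0.4, 0.6]
gripper_width: 68.7
```

```bash
python3 -c "
from h import *
st()
SH['glassA']=[(30,0,14)]
f=cams.grab_frame('top');
C=[(628.6,-17,70,30,(255,0,0)),(629.5,-17,64,35,(0,160,0))]
overlay(f,'top',C,'t10',(230,125,330,175),8); save(f,'t10f')
f=cams.grab_frame('scene');
overlay(f,'scene',C,'s10',(185,190,265,250),9); save(f,'s10f')
"
```

```text
t 17.6 tcp [366.   66.8 166.5] jaw yaw 90.3 xdir [-0.     0.002 -1.   ] q [  8.   3. 119.   0.  58. -82.] F [ 0.4 -0.4  0.6] T [ 0.09 -0.08 -0.  ] w 68.7
```

View pics/s10.png

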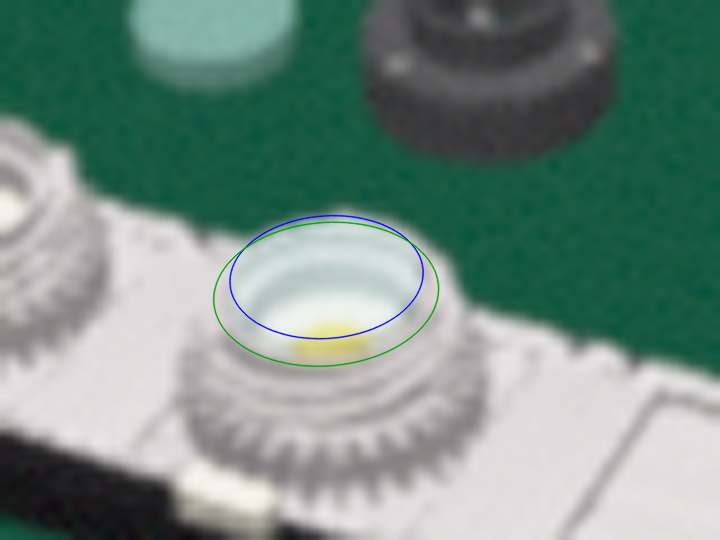

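View pics/t10.png

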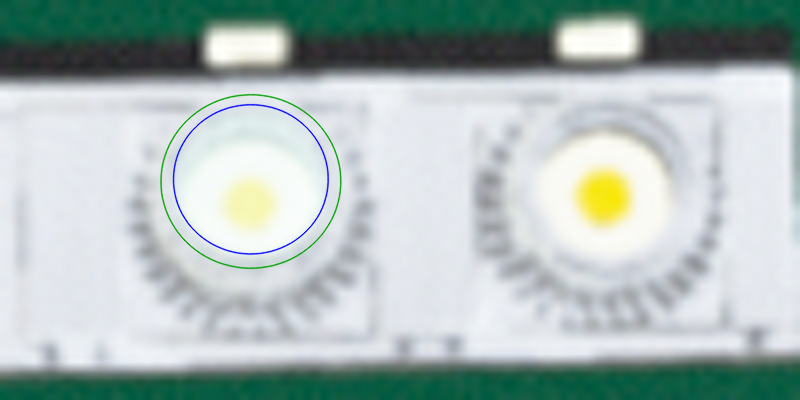

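View pics/t10f.png

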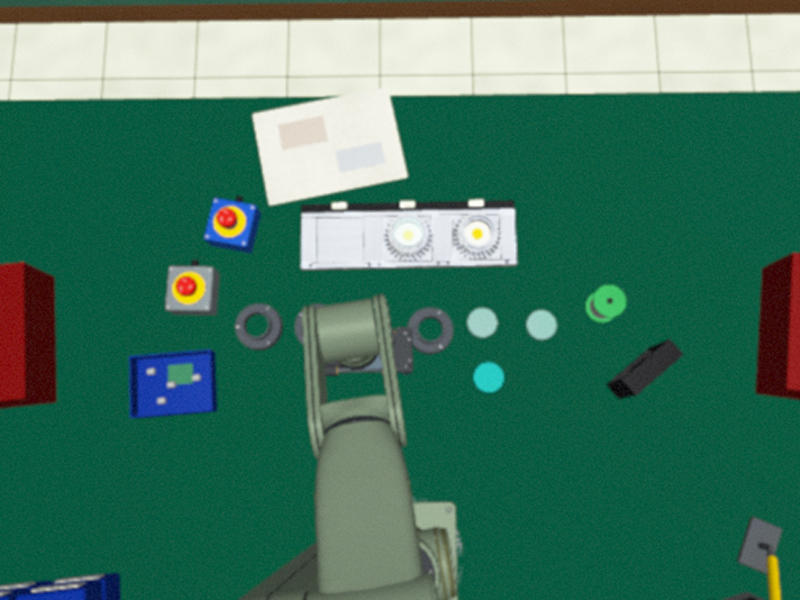

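Call:
arm_command([
  [0.85, [10, -15, 0], -0.14],
  [0.85, [20, -30, 0], -0.28],
  [0.85, [30, -50, 0], -0.42],
  [0.85, [40, -70, -10], -0.56],
  [0.85, [50, -90, -20], -0.7],
  [0.85, [60, -110, -35], -0.84],
  [0.85, [67.8, -121.5, -50], -0.98],
  [0.85, [67.8, -121.5, -70], -1.12],
  [0.85, [67.8, -121.5, -95], -1.222],
  [0.85, [67.8, -121.5, -115], -1.222],
  [0.85, [67.8, -121.5, -125.5], -1.222],
  [0.85, [67.8, -121.5, -125.5], -1.222],
  [0, [67.8, -121.5, -125.5], -1.222],
  [0, [67.8, -121.5, -125.5], -1.222],
  [0, [67.8, -121.5, -125.5], -1.222],
  [0, [67.8, -121.5, -125.5], -1.222],
  [0, [67.8, -121.5, -125.5], -1.222],
  [0, [67.8, -121.5, -125.5], -1.222],
], grip_force=10)

```text
time_s: 19.45
ee_pos: [436.3, -58.6, 41.2]
ee_rot: [45.8, 89.9, -24.2]
force: [-0.0, -1.2, 0.2]
gripper_width: 57.2
```

```bash
python3 -c "
from h import *
st()"
```

```text
t 19.4 tcp [436.3 -58.6  41.2] jaw yaw 20.0 xdir [ 0.001 -0.    -1.   ] q [ -9.  19. 121.  -0.  40. -29.] F [-0.  -1.2  0.2] T [-0.18 -0.17 -0.  ] w 57.2
```

Call:
arm_command([
  [0.85, [0, 0, 0], 0],
  [0.85, [0, 0, 0], 0],
  [0.85, [0, 0, 0], 0.15],
  [0.85, [0, 0, 0], 0.3],
  [0.85, [0, 0, 0], 0.45],
  [0.85, [0, 0, 0], 0.6],
  [0.85, [0, 0, 0], 0.75],
  [0.85, [0, 0, 0], 0.9],
  [0.85, [0, 0, 0], 1.05],
  [0.85, [0, 0, 0], 1.2],
  [0.85, [0, 0, 0], 1.35],
  [0.85, [0, 0, 0], 1.5],
  [0.85, [0, 0, 0], 1.571],
  [0, [0, 0, 0], 1.571],
  [0, [0, 0, 0], 1.571],
  [0, [0, 0, 0], 1.571],
  [0, [0, 0, 0], 1.571],
  [0, [0, 0, 0], 1.571],
  [0, [0, 0, 0], 1.571],
  [0, [0, 0, 0], 1.571],
], grip_force=25)

```text
time_s: 21.45
ee_pos: [435.9, -58.4, 40.9]
ee_rot: [107.9, 90.0, 127.8]
force: [0.7, 0.3, -1.0]
gripper_width: 56.7
```

```bash
python3 -c "
from h import *
st()"
```

```text
t 21.4 tcp [435.9 -58.4  40.9] jaw yaw 109.9 xdir [-0.  0. -1.] q [  -9.   19.  121.    0.   40. -119.] F [ 0.7  0.3 -1. ] T [ 0.18 -0.08 -0.06] w 56.7
```

Call:
arm_command([
  [0, [0, 0, 20], 0],
  [0, [0, 0, 50], 0],
  [0, [10, 2, 90], 0],
  [0, [40, 8, 119], 0],
  [0, [75, 16, 119], 0],
  [0, [110, 24, 119], 0],
  [0, [145, 31, 119], 0],
  [0, [175, 38, 119], 0],
  [0, [192.8, 41.5, 119], 0],
  [0, [192.8, 41.5, 100], 0],
  [0, [192.8, 41.5, 80], 0],
  [0, [192.8, 41.5, 71], 0],
  [0, [192.8, 41.5, 71], 0],
  [0, [192.8, 41.5, 71], 0],
])

```text
time_s: 22.85
ee_pos: [629.0, -17.0, 112.4]
ee_rot: [-17.1, 90.0, 2.9]
force: [0.9, 0.1, -0.4]
gripper_width: 56.3
```

```bash
python3 -c "
from h import *
st()
f=cams.grab_frame('scene')
C=[(628.8,-17,64,32,(0,0,255)),(628.8,-17,71,45,(255,0,0)),(628.8,-17,64,35,(0,160,0))]
overlay(f,'scene',C,'s11',(185,180,265,250),8)"
```

```text
t 22.9 tcp [629.  -17.  112.4] jaw yaw 109.9 xdir [ 0.001  0.    -1.   ] q [  -3.   28.   91.    0.   61. -113.] F [ 0.9  0.1 -0.4] T [ 0.15 -0.13  0.04] w 56.3
```

View pics/s11.png

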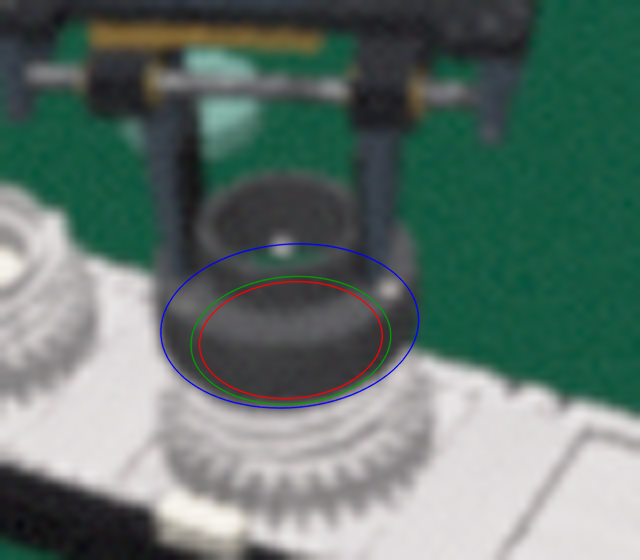

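Call:
arm_command([
  [0, [0, 0, -3], 0],
  [0, [0, 0, -5], 0],
  [0, [0, 0, -7], 0],
  [0, [0, 0, -8], 0],
  [0, [0, 0, -9], 0],
  [0, [0, 0, -9], 0],
])

```text
time_s: 23.5
ee_pos: [628.7, -17.0, 102.8]
ee_rot: [140.5, 90.0, 160.4]
force: [-0.2, 0.0, -0.3]
gripper_width: 56.3
```

Call:
arm_command([
  [0, [0, 0, -1], 0],
  [0, [0, 0, -2], 0],
  [0, [0, 0, -2], 0],
])

```text
time_s: 23.8
ee_pos: [628.6, -16.9, 100.8]
ee_rot: [147.2, 90.0, 167.2]
force: [-0.5, -0.2, -2.0]
gripper_width: 56.3
```

Call:
arm_command([
  [0, [0, 0, -1], 0],
  [0, [0, 0, -2], 0],
  [0, [0, 0, -2], 0],
])

```text
time_s: 24.1
ee_pos: [628.6, -16.9, 98.7]
ee_rot: [147.7, 90.0, 167.7]
force: [0.4, 1.2, -2.2]
gripper_width: 56.4
```

Call:
arm_command([
  [0, [0, 0, -1], 0],
  [0, [0, 0, -1.5], 0],
  [0, [0, 0, -1.5], 0],
])

```text
time_s: 24.4
ee_pos: [628.9, -17.0, 97.4]
ee_rot: [-13.0, 90.0, 6.9]
force: [-0.3, -0.0, -1.7]
gripper_width: 56.9
```

Call:
arm_command([
  [0, [0, 0, -1], 0],
  [0, [0, 0, -1.5], 0],
  [0, [0, 0, -1.5], 0],
])

```text
time_s: 24.7
ee_pos: [628.8, -17.0, 95.9]
ee_rot: [88.5, 90.0, 108.4]
force: [-0.1, 0.1, -2.0]
gripper_width: 57.1
```

Call:
arm_command([
  [0, [0, 0, -0.7], 0],
  [0, [0, 0, -1], 0],
  [0, [0, 0, -1], 0],
])

```text
time_s: 25.0
ee_pos: [628.8, -17.0, 94.9]
ee_rot: [107.7, 90.0, 127.7]
force: [-0.3, 0.2, -0.6]
gripper_width: 56.5
```

Call:
arm_command([
  [0, [0, 0, -0.7], 0],
  [0, [0, 0, -1], 0],
  [0, [0, 0, -1], 0],
])

```text
time_s: 25.3
ee_pos: [628.8, -17.0, 93.9]
ee_rot: [93.6, 90.0, 113.5]
force: [0.5, 0.4, -0.7]
gripper_width: 56.7
```

Call:
arm_command([
  [0, [0, 0, -0.7], 0],
  [0, [0, 0, -1], 0],
  [0, [0, 0, -1], 0],
])

```text
time_s: 25.6
ee_pos: [629.0, -16.9, 93.6]
ee_rot: [-10.6, 90.0, 9.3]
force: [-1.0, 0.2, 2.8]
gripper_width: 56.5
```

```bash
python3 -c "
from h import *
st()
f=cams.grab_frame('scene')
save(f,'s12',(185,180,265,250),8)"
```

```text
t 25.6 tcp [629.  -16.9  93.6] jaw yaw 110.0 xdir [ 0.001  0.    -1.   ] q [  -3.   29.   93.    0.   58. -113.] F [-1.   0.2  2.8] T [ 0.1   0.1  -0.04] w 56.5
```

View pics/s12.png

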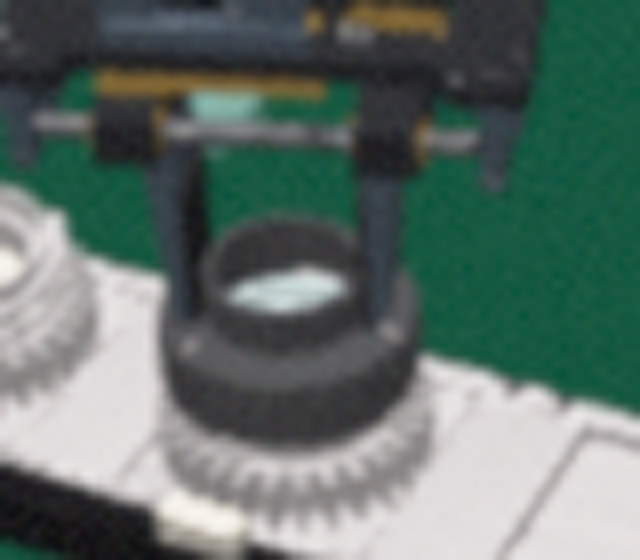

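Call:
arm_command([
  [0, [0, 0, -0.3], -0.12],
  [0, [0, 0, -0.9], -0.24],
  [0, [0, 0, -1.5], -0.36],
  [0, [0, 0, -2.0], -0.48],
  [0, [0, 0, -2.6], -0.6],
  [0, [0, 0, -3.2], -0.72],
  [0, [0, 0, -3.2], -0.72],
], grip_force=30)

```text
time_s: 26.35
ee_pos: [629.0, -17.0, 90.1]
ee_rot: [20.8, 90.0, -0.5]
force: [-0.6, 0.5, 3.7]
gripper_width: 56.5
```

```bash
python3 -c "
from h import *
st()
f=cams.grab_frame('scene')
save(f,'s13',(185,180,265,250),8)"
```

```text
t 26.4 tcp [629.  -17.   90.1] jaw yaw 68.7 xdir [ 0.001 -0.    -1.   ] q [ -3.  29.  93.   0.  58. -71.] F [-0.6  0.5  3.7] T [-0.02  0.04 -0.16] w 56.5
```

View pics/s13.png

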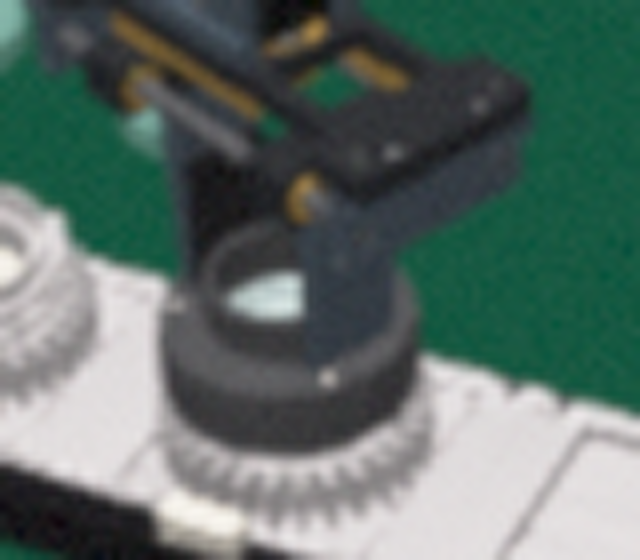

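Call:
arm_command([
  [0, [0, 0, -0.6], -0.12],
  [0, [0, 0, -1.1], -0.24],
  [0, [0, 0, -1.7], -0.36],
  [0, [0, 0, -2.3], -0.48],
  [0, [0, 0, -2.6], -0.55],
  [0, [0, 0, -2.6], -0.55],
])

```text
time_s: 27.0
ee_pos: [629.0, -17.1, 87.5]
ee_rot: [49.2, 90.0, -3.5]
force: [-1.5, -0.5, 3.5]
gripper_width: 56.8
```

```bash
python3 -c "
from h import *
st()"
```

```text
t 27.0 tcp [629.  -17.1  87.5] jaw yaw 37.3 xdir [ 0.001 -0.    -1.   ] q [ -3.  29.  93.  -0.  58. -40.] F [-1.5 -0.5  3.5] T [-0.11  0.05 -0.18] w 56.8
```

Call:
arm_command([
  [0, [0, 0, -0.4], -0.08],
  [0, [0, 0, -0.8], -0.16],
  [0, [0, 0, -1.1], -0.24],
  [0, [0, 0, -1.1], -0.24],
])

```text
time_s: 27.4
ee_pos: [629.3, -17.0, 86.9]
ee_rot: [63.6, 89.9, -2.9]
force: [-0.2, 0.2, 5.9]
gripper_width: 56.6
```

```bash
python3 -c "
from h import *
st()"
```

```text
t 27.4 tcp [629.3 -17.   86.9] jaw yaw 23.6 xdir [ 0.002 -0.    -1.   ] q [ -3.  29.  93.  -0.  58. -26.] F [-0.2  0.2  5.9] T [-0.1   0.07 -0.08] w 56.6
```

Call:
arm_command([
  [0, [0, 0, -0.2], -0.06],
  [0, [0, 0, -0.4], -0.12],
  [0, [0, 0, -0.4], -0.12],
])

```text
time_s: 27.7
ee_pos: [629.6, -17.1, 86.9]
ee_rot: [67.5, 89.9, -5.8]
force: [-0.6, 0.1, 6.9]
gripper_width: 56.4
```

```bash
python3 -c "
from h import *
st()"
```

```text
t 27.7 tcp [629.6 -17.1  86.9] jaw yaw 16.7 xdir [ 0.003 -0.    -1.   ] q [ -3.  29.  93.  -0.  57. -19.] F [-0.6  0.1  6.9] T [-0.12  0.13 -0.03] w 56.4
```

Call:
arm_command([
  [0, [0, 0, -0.1], -0.06],
  [0, [0, 0, -0.2], -0.12],
  [0, [0, 0, -0.2], -0.12],
])

```text
time_s: 28.0
ee_pos: [629.3, -17.2, 86.9]
ee_rot: [62.9, 89.9, -17.2]
force: [-2.0, -0.9, 9.3]
gripper_width: 56.4
```

```bash
python3 -c "
from h import *
st()"
```

```text
t 28.0 tcp [629.3 -17.2  86.9] jaw yaw 9.8 xdir [ 0.002 -0.001 -1.   ] q [ -3.  29.  93.  -0.  58. -12.] F [-2.  -0.9  9.3] T [-0.25  0.21 -0.17] w 56.4
```

Call:
arm_command([
  [0, [0, 0, 0], -0.06],
  [0, [0, 0, 0], -0.12],
  [0, [0, 0, 0], -0.18],
  [0, [0, 0, 0], -0.18],
])

```text
time_s: 28.4
ee_pos: [628.8, -17.9, 86.8]
ee_rot: [17.3, 89.9, -73.0]
force: [-1.9, -2.2, 9.6]
gripper_width: 56.4
```

```bash
python3 -c "
from h import *
st()
f=cams.grab_frame('scene')
save(f,'s14',(185,180,265,250),8)"
```

```text
t 28.4 tcp [628.8 -17.9  86.8] jaw yaw -0.3 xdir [ 0.001 -0.002 -1.   ] q [-3. 29. 93. -0. 58. -2.] F [-1.9 -2.2  9.6] T [-0.47  0.46  0.42] w 56.4
```

View pics/s14.png

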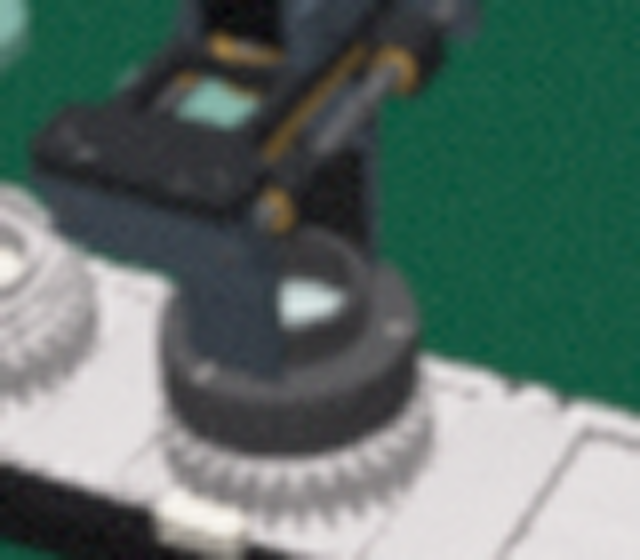

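Call:
arm_command([
  [0, [0, 0, 0], -0.05],
  [0, [0, 0, 0], -0.1],
  [0, [0, 0, 0], -0.1],
])

```text
time_s: 28.75
ee_pos: [628.7, -17.7, 86.7]
ee_rot: [20.8, 89.9, -75.2]
force: [-2.9, -2.5, 8.2]
gripper_width: 56.5
```

```bash
python3 -c "
from h import *
st()"
```

```text
t 28.8 tcp [628.7 -17.7  86.7] jaw yaw -6.0 xdir [ 0.001 -0.002 -1.   ] q [-3. 29. 93. -0. 58.  3.] F [-2.9 -2.5  8.2] T [-0.37  0.4   0.88] w 56.5
```

Call:
arm_command([
  [0.8, [0, 0, 0], 0],
  [0.8, [0, 0, 0], 0],
  [0.8, [0, 0, 0], 0],
  [0.8, [0, 0, 20], 0],
  [0.8, [0, 0, 50], 0],
  [0.8, [-20, 20, 80], 0],
  [0.8, [-60, 40, 90], 0],
  [0.8, [-110, 60, 90], 0],
  [0.8, [-150, 80, 90], 0],
  [0.8, [-180, 100, 90], 0],
  [0.8, [-180, 100, 90], 0],
], grip_force=10)

```text
time_s: 29.85
ee_pos: [444.6, 84.4, 175.1]
ee_rot: [-92.8, 89.8, 171.1]
force: [0.3, 0.1, -0.2]
gripper_width: 73.0
```

```bash
cat > look.py <<'E'
from h import *
import sys
k=sys.argv[1]; st()
for n in('top','scene'):
    f=cams.grab_frame(n); save(f,n+k)
    for nm,L in (('glass',[(452,-165),(446,-283)]),('ring',[(446,284),(445,166)])):
        for g in L:
            p,i=refine(f,nm,g); print(n,nm,None if p is None else (p-OFF[n]).round(1),round(float(i),2))
E
python3 look.py 15
```

```text
t 29.9 tcp [444.6  84.4 175.1] jaw yaw -6.2 xdir [-0.003  0.    -1.   ] q [  9.  10. 109.   0.  61.  15.] F [ 0.3  0.1 -0.2] T [-0.04 -0.08  0.04] w 73.0
top glass [ 451.8 -164.1    0. ] 0.95
top glass [ 446.1 -283.4    0. ] 0.96
top ring [446.6 285.2   0. ] 0.99
top ring [277.7  77.9   0. ] 0.03
scene glass [ 452.6 -164.6    0. ] 0.89
scene glass [ 446.8 -284.6    0. ] 0.87
scene ring [446.8 285.2   0. ] 0.99
scene ring [445.8 165.9   0. ] 0.98
```

View pics/scene15.png

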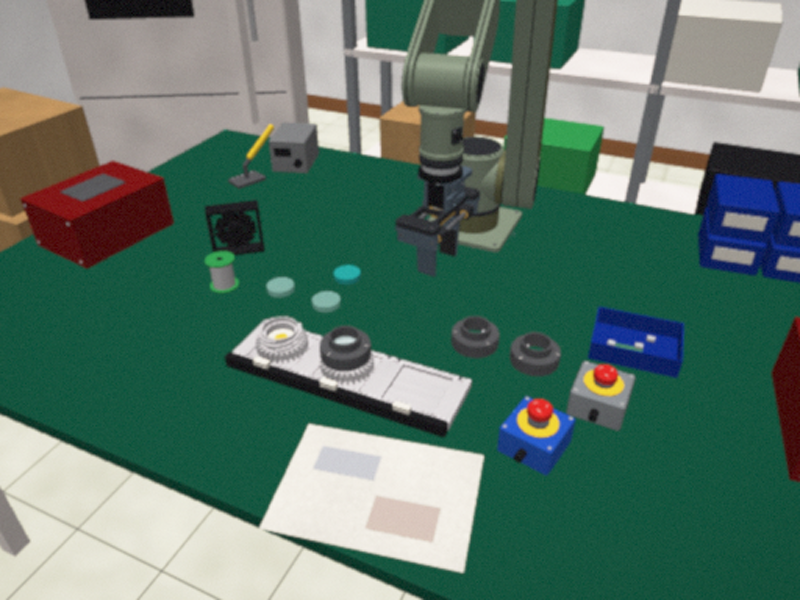

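Call:
arm_command([
  [0.85, [0, -40, 0], 0.05],
  [0.85, [0, -85, 0], 0.11],
  [0.85, [3.4, -130, 0], 0.11],
  [0.85, [3.4, -175, 0], 0.11],
  [0.85, [3.4, -220, -20], 0.11],
  [0.85, [3.4, -247.4, -50], 0.11],
  [0.85, [3.4, -247.4, -95], 0.11],
  [0.85, [3.4, -247.4, -130], 0.11],
  [0.85, [3.4, -247.4, -150], 0.11],
  [0.85, [3.4, -247.4, -155], 0.11],
  [0.85, [3.4, -247.4, -155], 0.11],
  [0, [3.4, -247.4, -155], 0.11],
  [0, [3.4, -247.4, -155], 0.11],
  [0, [3.4, -247.4, -155], 0.11],
  [0, [3.4, -247.4, -155], 0.11],
  [0, [3.4, -247.4, -155], 0.11],
  [0, [3.4, -247.4, -155], 0.11],
])

```text
time_s: 31.65
ee_pos: [453.1, -164.7, 21.5]
ee_rot: [67.7, 89.8, -22.4]
force: [0.7, -0.4, 7.6]
gripper_width: 59.1
```

Call:
arm_command([
  [0.8, [0, 0, 0], 0],
  [0.8, [0, 0, 0], 0],
  [0.8, [0, 0, 0], 0.15],
  [0.8, [0, 0, 0], 0.3],
  [0.8, [0, 0, 0], 0.45],
  [0.8, [0, 0, 0], 0.6],
  [0.8, [0, 0, 0], 0.75],
  [0.8, [0, 0, 0], 0.9],
  [0.8, [0, 0, 0], 1.05],
  [0.8, [0, 0, 0], 1.2],
  [0.8, [0, 0, 0], 1.35],
  [0.8, [0, 0, 0], 1.5],
  [0.8, [0, 0, 0], 1.571],
  [0, [0, 0, 0], 1.571],
  [0, [0, 0, 0], 1.571],
  [0, [0, 0, 0], 1.571],
  [0, [0, 0, 0], 1.571],
  [0, [0, 0, 0], 1.571],
  [0, [0, 0, 0], 1.571],
  [0, [0, 0, 0], 1.571],
], grip_force=20)

```text
time_s: 33.65
ee_pos: [452.1, -164.4, 20.4]
ee_rot: [133.9, 90.0, 133.9]
force: [0.1, 0.2, -1.7]
gripper_width: 59.1
```

```bash
python3 -c "
from h import *
st()"
```

```text
t 33.6 tcp [ 452.1 -164.4   20.4] jaw yaw 89.9 xdir [-0.  0. -1.] q [ -21.   23.  117.    0.   39. -111.] F [ 0.1  0.2 -1.7] T [ 0.07 -0.14  0.02] w 59.1
```

Call:
arm_command([
  [0, [0, 0, 15], 0],
  [0, [0, 0, 40], 0],
  [0, [0, 0, 75], 0],
  [0, [20, 1, 99.5], 0],
  [0, [60, 3, 99.5], 0],
  [0, [100, 4, 99.5], 0],
  [0, [140, 6, 99.5], 0],
  [0, [165, 7, 99.5], 0],
  [0, [178, 7.3, 90], 0],
  [0, [178, 7.3, 75], 0],
  [0, [178, 7.3, 68], 0],
  [0, [178, 7.3, 65], 0],
  [0, [178, 7.3, 63], 0],
  [0, [178, 7.3, 61], 0],
  [0, [178, 7.3, 61], 0],
])

```text
time_s: 35.15
ee_pos: [630.1, -157.2, 81.8]
ee_rot: [-2.2, 90.0, -2.2]
force: [-1.1, -0.6, -1.5]
gripper_width: 58.8
```

```bash
python3 -c "
from h import *
st()
f=cams.grab_frame('scene');save(f,'s16',(145,180,235,250),8)"
```

```text
t 35.1 tcp [ 630.1 -157.2   81.8] jaw yaw 89.9 xdir [ 0. -0. -1.] q [ -15.   31.   90.    0.   58. -105.] F [-1.1 -0.6 -1.5] T [ 0.11 -0.12 -0.04] w 58.8
```

View pics/s16.png

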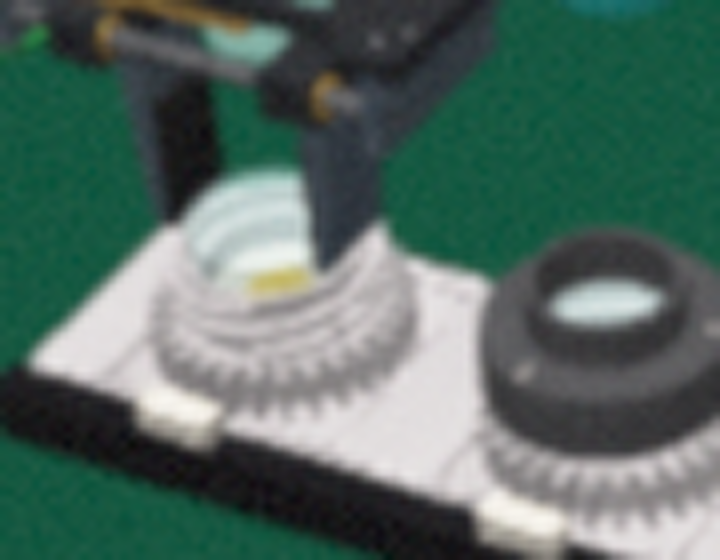

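Call:
arm_command([
  [0, [0, 0, -1.5], 0],
  [0, [0, 0, -3], 0],
  [0, [0, 0, -4], 0],
  [0, [0, 0, -4.8], 0],
  [0, [0, 0, -4.8], 0],
  [0, [0, 0, -4.8], 0],
])

```text
time_s: 35.8
ee_pos: [630.2, -157.0, 76.6]
ee_rot: [81.8, 90.0, 81.7]
force: [0.7, -0.0, -1.5]
gripper_width: 58.7
```

```bash
python3 -c "
from h import *
st()"
```

```text
t 35.8 tcp [ 630.2 -157.    76.6] jaw yaw 90.0 xdir [ 0.  0. -1.] q [ -15.   32.   91.    0.   58. -105.] F [ 0.7 -0.  -1.5] T [ 0.11 -0.12 -0.  ] w 58.7
```

Call:
arm_command([
  [0.75, [0, 0, 0], 0],
  [0.75, [0, 0, 0.5], 0],
  [0.75, [0, 0, 0.5], 0],
  [0.75, [0, 0, 20], 0],
  [0.75, [-20, 0, 60], 0],
  [0.75, [-70, 20, 90], 0],
  [0.75, [-120, 40, 90], 0],
  [0.75, [-170, 60, 90], 0],
  [0.75, [-210, 80, 90], 0],
  [0.75, [-210, 80, 90], 0],
], grip_force=10)

```text
time_s: 36.8
ee_pos: [414.8, -75.3, 166.5]
ee_rot: [162.1, 89.8, 162.1]
force: [0.2, 0.3, -0.6]
gripper_width: 68.4
```

```bash
python3 look.py 17; python3 -c "
from h import *
f=cams.grab_frame('scene');save(f,'s17z',(145,180,235,250),8)"
```

```text
t 36.8 tcp [414.8 -75.3 166.5] jaw yaw 90.0 xdir [-0.004  0.001 -1.   ] q [ -12.    8.  113.    0.   59. -102.] F [ 0.2  0.3 -0.6] T [ 0.11 -0.12 -0.03] w 68.4
top glass [287.8  -4.1   0. ] 0.01
top glass [ 446.  -283.7    0. ] 0.95
top ring [446.7 285.5   0. ] 0.98
top ring [444.9 166.5   0. ] 0.98
scene glass None 0.0
scene glass [ 446.7 -284.9    0. ] 0.88
scene ring [447.1 285.1   0. ] 0.99
scene ring [445.8 165.8   0. ] 0.97
```

View pics/top17.png

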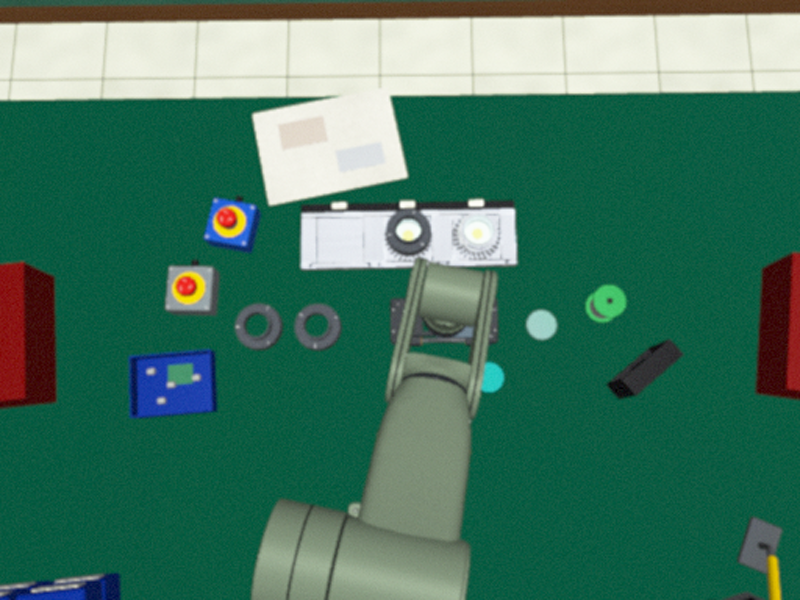

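View pics/s17z.png

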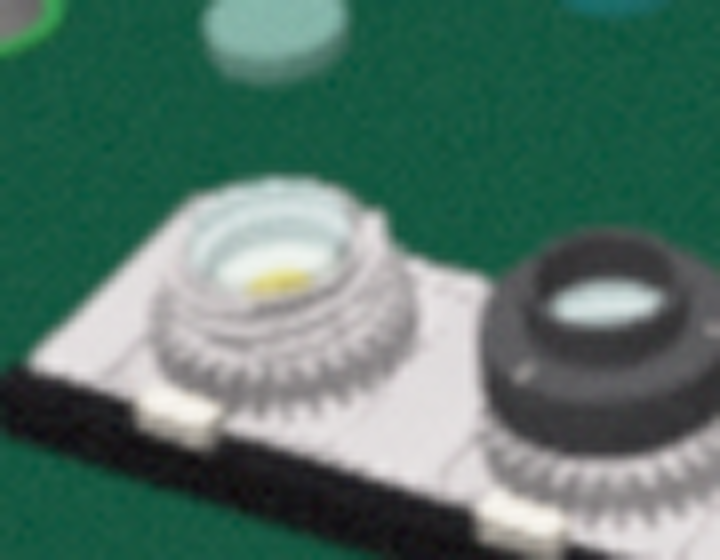

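Call:
arm_command([
  [0.85, [3, 30, 0], -0.14],
  [0.85, [6, 65, 0], -0.28],
  [0.85, [10, 105, 0], -0.42],
  [0.85, [14, 145, 0], -0.56],
  [0.85, [18, 185, -10], -0.7],
  [0.85, [22, 220, -25], -0.84],
  [0.85, [25.2, 243.2, -50], -0.98],
  [0.85, [25.2, 243.2, -75], -1.12],
  [0.85, [25.2, 243.2, -100], -1.222],
  [0.85, [25.2, 243.2, -120], -1.222],
  [0.85, [25.2, 243.2, -125.7], -1.222],
  [0.85, [25.2, 243.2, -125.7], -1.222],
  [0, [25.2, 243.2, -125.7], -1.222],
  [0, [25.2, 243.2, -125.7], -1.222],
  [0, [25.2, 243.2, -125.7], -1.222],
  [0, [25.2, 243.2, -125.7], -1.222],
  [0, [25.2, 243.2, -125.7], -1.222],
  [0, [25.2, 243.2, -125.7], -1.222],
])

```text
time_s: 38.75
ee_pos: [446.1, 166.3, 41.3]
ee_rot: [83.3, 89.9, 13.2]
force: [2.5, -0.3, 1.3]
gripper_width: 56.4
```

Call:
arm_command([
  [0.85, [0, 0, 0], 0],
  [0.85, [0, 0, 0], 0],
  [0.85, [0, 0, 0], 0.15],
  [0.85, [0, 0, 0], 0.3],
  [0.85, [0, 0, 0], 0.45],
  [0.85, [0, 0, 0], 0.6],
  [0.85, [0, 0, 0], 0.75],
  [0.85, [0, 0, 0], 0.9],
  [0.85, [0, 0, 0], 1.05],
  [0.85, [0, 0, 0], 1.2],
  [0.85, [0, 0, 0], 1.35],
  [0.85, [0, 0, 0], 1.5],
  [0.85, [0, 0, 0], 1.571],
  [0, [0, 0, 0], 1.571],
  [0, [0, 0, 0], 1.571],
  [0, [0, 0, 0], 1.571],
  [0, [0, 0, 0], 1.571],
  [0, [0, 0, 0], 1.571],
  [0, [0, 0, 0], 1.571],
  [0, [0, 0, 0], 1.571],
], grip_force=25)

```text
time_s: 40.75
ee_pos: [445.2, 166.1, 40.9]
ee_rot: [158.7, 90.0, 178.6]
force: [-0.3, -1.1, -0.6]
gripper_width: 56.1
```

```bash
python3 -c "
from h import *
st()"
```

```text
t 40.8 tcp [445.2 166.1  40.9] jaw yaw 109.9 xdir [-0.  0. -1.] q [ 19.  21. 117.   0.  42. -91.] F [-0.3 -1.1 -0.6] T [ 0.21 -0.04  0.03] w 56.1
```

Call:
arm_command([
  [0, [0, 0, 20], 0],
  [0, [0, 0, 55], 0],
  [0, [0, 0, 95], 0],
  [0, [15, -20, 134], 0],
  [0, [38, -60, 134], 0],
  [0, [60, -102, 134], 0],
  [0, [82, -145, 134], 0],
  [0, [105, -188, 134], 0],
  [0, [130, -230, 134], 0],
  [0, [155, -272, 134], 0],
  [0, [178, -310, 134], 0],
  [0, [184.8, -323.2, 130], 0],
  [0, [184.8, -323.2, 100], 0],
  [0, [184.8, -323.2, 80], 0],
  [0, [184.8, -323.2, 71], 0],
  [0, [184.8, -323.2, 71], 0],
  [0, [184.8, -323.2, 71], 0],
])

```text
time_s: 42.45
ee_pos: [630.6, -156.8, 112.8]
ee_rot: [-29.1, 89.9, -9.1]
force: [1.4, 0.5, -0.4]
gripper_width: 55.7
```

```bash
python3 -c "
from h import *
st()
f=cams.grab_frame('scene')
C=[(630.2,-157.1,71,45,(255,0,0)),(630.2,-157.1,64,35,(0,160,0))]
overlay(f,'scene',C,'s18',(145,170,235,245),8)"
```

```text
t 42.5 tcp [ 630.6 -156.8  112.8] jaw yaw 110.0 xdir [ 0.001 -0.    -1.   ] q [ -15.   30.   88.    0.   62. -125.] F [ 1.4  0.5 -0.4] T [ 0.1  -0.14 -0.02] w 55.7
```

View pics/s18.png

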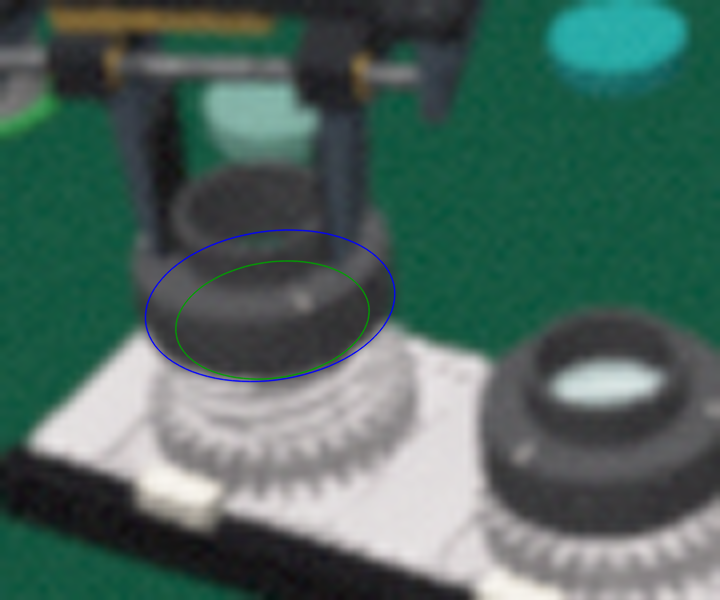

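Call:
arm_command([
  [0, [0, 0, -4], 0],
  [0, [0, 0, -7], 0],
  [0, [0, 0, -9], 0],
  [0, [0, 0, -9], 0],
  [0, [0, 0, -9], 0],
])

```text
time_s: 43.0
ee_pos: [630.2, -157.1, 103.0]
ee_rot: [100.1, 90.0, 120.0]
force: [0.3, -0.6, -1.8]
gripper_width: 55.9
```

Call:
arm_command([
  [0, [0, 0, -1], 0],
  [0, [0, 0, -1.5], 0],
  [0, [0, 0, -1.5], 0],
])

```text
time_s: 43.3
ee_pos: [630.1, -157.1, 101.4]
ee_rot: [128.9, 90.0, 148.9]
force: [0.0, -0.4, -1.1]
gripper_width: 55.8
```

Call:
arm_command([
  [0, [0, 0, -1], 0],
  [0, [0, 0, -1.5], 0],
  [0, [0, 0, -1.5], 0],
])

```text
time_s: 43.6
ee_pos: [630.1, -157.0, 99.9]
ee_rot: [128.9, 90.0, 148.8]
force: [-0.4, -1.0, -1.0]
gripper_width: 55.9
```

Call:
arm_command([
  [0, [0, 0, -1], 0],
  [0, [0, 0, -1.5], 0],
  [0, [0, 0, -1.5], 0],
])

```text
time_s: 43.9
ee_pos: [630.1, -157.0, 98.4]
ee_rot: [131.2, 90.0, 151.2]
force: [0.0, -0.1, -1.7]
gripper_width: 55.9
```

Call:
arm_command([
  [0, [0, 0, -1], 0],
  [0, [0, 0, -1.5], 0],
  [0, [0, 0, -1.5], 0],
])

```text
time_s: 44.2
ee_pos: [630.1, -157.0, 96.9]
ee_rot: [127.4, 90.0, 147.3]
force: [-0.9, 0.6, -1.1]
gripper_width: 56.2
```

Call:
arm_command([
  [0, [0, 0, -1], 0],
  [0, [0, 0, -1], 0],
])

```text
time_s: 44.4
ee_pos: [630.3, -157.1, 96.2]
ee_rot: [-22.6, 90.0, -2.7]
force: [-1.7, -0.6, 0.7]
gripper_width: 56.1
```

Call:
arm_command([
  [0, [0, 0, -1], 0],
  [0, [0, 0, -1], 0],
])

```text
time_s: 44.6
ee_pos: [630.4, -157.1, 96.0]
ee_rot: [-27.3, 89.9, -7.3]
force: [-1.1, 0.6, 4.8]
gripper_width: 56.1
```

Call:
arm_command([
  [0, [0, 0, 0.3], -0.1],
  [0, [0, 0, -0.2], -0.2],
  [0, [0, 0, -0.8], -0.32],
  [0, [0, 0, -1.4], -0.44],
  [0, [0, 0, -2.0], -0.56],
  [0, [0, 0, -2.5], -0.68],
  [0, [0, 0, -3.1], -0.8],
  [0, [0, 0, -3.1], -0.8],
], grip_force=30)

```text
time_s: 45.4
ee_pos: [630.0, -157.1, 92.1]
ee_rot: [179.2, 90.0, 153.3]
force: [-0.9, -0.8, 2.7]
gripper_width: 55.7
```

```bash
python3 -c "
from h import *
st()
f=cams.grab_frame('scene')
save(f,'s19',(145,170,235,245),8)"
```

```text
t 45.4 tcp [ 630.  -157.1   92.1] jaw yaw 64.1 xdir [-0.  0. -1.] q [-15.  31.  90.   0.  60. -79.] F [-0.9 -0.8  2.7] T [ 0.11  0.21 -0.13] w 55.7
```

View pics/s19.png

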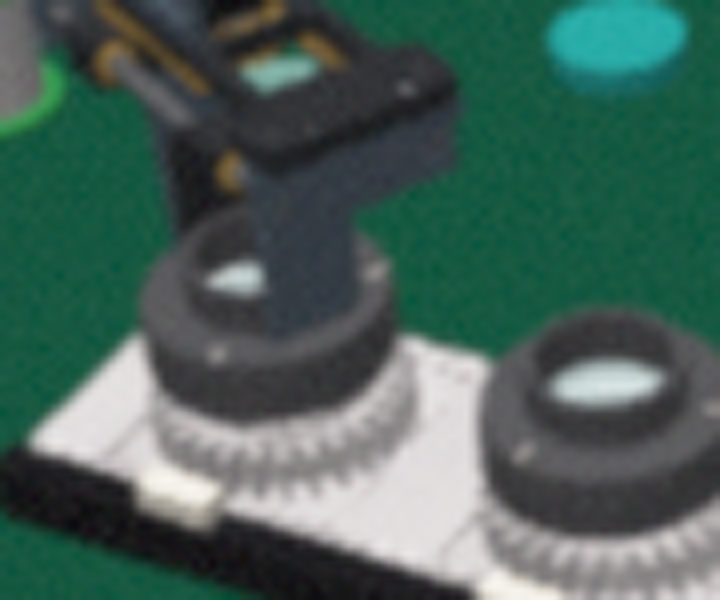

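Call:
arm_command([
  [0, [0, 0, -0.6], -0.12],
  [0, [0, 0, -1.1], -0.24],
  [0, [0, 0, -1.7], -0.36],
  [0, [0, 0, -2.3], -0.48],
  [0, [0, 0, -2.9], -0.6],
  [0, [0, 0, -3.4], -0.72],
  [0, [0, 0, -4.0], -0.84],
  [0, [0, 0, -4.6], -0.96],
  [0, [0, 0, -4.6], -0.96],
])

```text
time_s: 46.35
ee_pos: [630.1, -156.9, 87.6]
ee_rot: [174.3, 90.0, 93.6]
force: [-2.4, -0.1, 4.1]
gripper_width: 56.1
```

```bash
python3 -c "
from h import *
st()"
```

```text
t 46.4 tcp [ 630.1 -156.9   87.6] jaw yaw 9.2 xdir [-0.  0. -1.] q [-15.  31.  90.   0.  59. -24.] F [-2.4 -0.1  4.1] T [ 0.13  0.27 -0.1 ] w 56.1
```

Call:
arm_command([
  [0, [0, 0, -0.4], -0.08],
  [0, [0, 0, -0.8], -0.16],
  [0, [0, 0, -1.0], -0.24],
  [0, [0, 0, -1.0], -0.24],
])

```text
time_s: 46.75
ee_pos: [630.7, -157.2, 86.9]
ee_rot: [83.2, 89.9, -11.2]
force: [-0.0, -0.8, 5.0]
gripper_width: 56.1
```

```bash
python3 -c "
from h import *
st()"
```

```text
t 46.8 tcp [ 630.7 -157.2   86.9] jaw yaw -4.4 xdir [ 0.002 -0.    -1.   ] q [-15.  31.  90.   0.  59. -11.] F [-0.  -0.8  5. ] T [-0.07  0.13 -0.07] w 56.1
```

Call:
arm_command([
  [0, [0, 0, -0.2], -0.06],
  [0, [0, 0, -0.3], -0.12],
  [0, [0, 0, -0.3], -0.18],
  [0, [0, 0, -0.3], -0.18],
])

```text
time_s: 47.15
ee_pos: [630.6, -156.9, 86.9]
ee_rot: [108.8, 89.9, 4.0]
force: [-2.7, 0.8, 6.1]
gripper_width: 56.2
```

```bash
python3 -c "
from h import *
st()"
```

```text
t 47.1 tcp [ 630.6 -156.9   86.9] jaw yaw -14.7 xdir [ 0.002  0.    -1.   ] q [-15.  31.  90.   0.  59.  -0.] F [-2.7  0.8  6.1] T [ 0.12  0.32 -0.18] w 56.2
```

Call:
arm_command([
  [0, [0, 0, 0], -0.06],
  [0, [0, 0, 0], -0.12],
  [0, [0, 0, 0], -0.18],
  [0, [0, 0, 0], -0.18],
])

```text
time_s: 47.55
ee_pos: [630.4, -156.8, 86.9]
ee_rot: [105.8, 90.0, -9.2]
force: [-1.9, 0.3, 7.1]
gripper_width: 56.1
```

```bash
python3 -c "
from h import *
st()"
```

```text
t 47.5 tcp [ 630.4 -156.8   86.9] jaw yaw -25.0 xdir [ 0.001 -0.    -1.   ] q [-15.  31.  90.   0.  59.  10.] F [-1.9  0.3  7.1] T [ 0.14  0.37 -0.02] w 56.1
```

Call:
arm_command([
  [0, [0, 0, 0], -0.05],
  [0, [0, 0, 0], -0.1],
  [0, [0, 0, 0], -0.1],
])

```text
time_s: 47.85
ee_pos: [630.0, -157.4, 86.8]
ee_rot: [25.7, 89.9, -94.9]
force: [-3.4, -1.1, 7.2]
gripper_width: 56.1
```

```bash
python3 -c "
from h import *
st()"
```

```text
t 47.9 tcp [ 630.  -157.4   86.8] jaw yaw -30.5 xdir [-0.    -0.002 -1.   ] q [-15.  31.  90.  -0.  59.  16.] F [-3.4 -1.1  7.2] T [-0.08  0.46  0.79] w 56.1
```

Call:
arm_command([
  [0, [0, 0, 0], -0.04],
  [0, [0, 0, 0], -0.04],
])

```text
time_s: 48.05
ee_pos: [630.0, -157.3, 86.8]
ee_rot: [26.6, 89.9, -96.2]
force: [-3.6, -0.0, 7.0]
gripper_width: 56.3
```

```bash
python3 -c "
from h import *
st()"
```

```text
t 48.0 tcp [ 630.  -157.3   86.8] jaw yaw -32.8 xdir [-0.    -0.002 -1.   ] q [-15.  31.  90.  -0.  59.  18.] F [-3.6 -0.   7. ] T [-0.1   0.5   1.06] w 56.3
```

Call:
arm_command([
  [0.8, [0, 0, 0], 0],
  [0.8, [0, 0, 0], 0],
  [0.8, [0, 0, 0], 0],
  [0.8, [0, 0, 20], 0],
  [0.8, [0, 0, 50], 0],
  [0.8, [-20, 20, 80], 0],
  [0.8, [-60, 50, 90], 0],
  [0.8, [-100, 80, 90], 0],
  [0.8, [-140, 110, 90], 0],
  [0.8, [-180, 140, 90], 0],
  [0.8, [-190, 180, 90], 0],
  [0.8, [-200, 220, 90], 0],
  [0.8, [-200, 220, 90], 0],
])

```text
time_s: 49.35
ee_pos: [428.7, 66.3, 176.0]
ee_rot: [-139.9, 89.9, 97.2]
force: [0.4, -1.1, -0.2]
gripper_width: 73.0
```

```bash
python3 look.py 20; python3 -c "
from h import *
f=cams.grab_frame('scene');save(f,'s20z',(145,180,245,250),8)
C=[(629,-17.2,92,28,(0,0,255)),(630.3,-157.1,92,28,(0,0,255)),(629,-17.2,74,45,(255,0,0)),(630.3,-157.1,74,45,(255,0,0))]
overlay(f,'scene',C,'s20o',(145,180,245,250),8)
f=cams.grab_frame('top');overlay(f,'top',C,'t20o',(240,125,340,180),8)
"
```

```text
t 49.4 tcp [428.7  66.3 176. ] jaw yaw -32.9 xdir [-0.     0.002 -1.   ] q [  7.   8. 111.   0.  61.  40.] F [ 0.4 -1.1 -0.2] T [-0.07 -0.07  0.03] w 73.0
top glass None 0.0
top glass [ 446.  -283.2    0. ] 0.95
top ring [446.4 285.6   0. ] 0.98
top ring [285.6  64.    0. ] 0.03
scene glass None 0.0
scene glass [ 446.7 -284.9    0. ] 0.87
scene ring [447.1 285.1   0. ] 0.99
scene ring None 0.0
```

View pics/s20o.png

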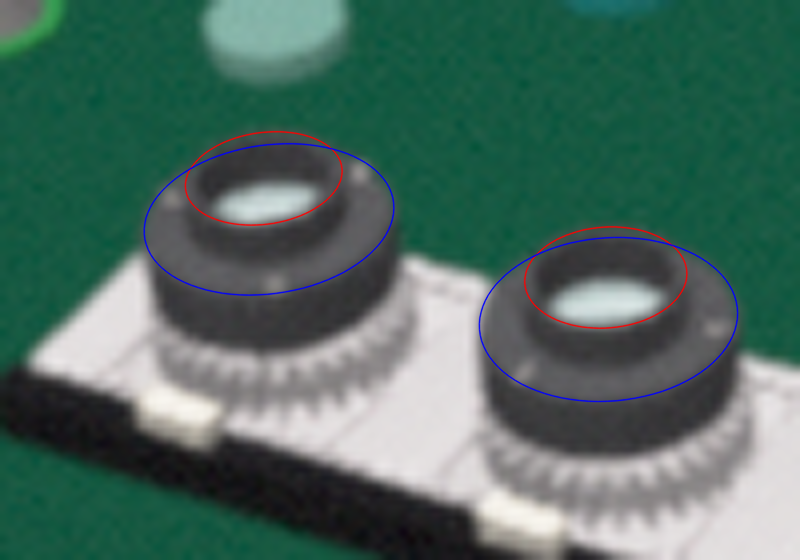

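View pics/t20o.png

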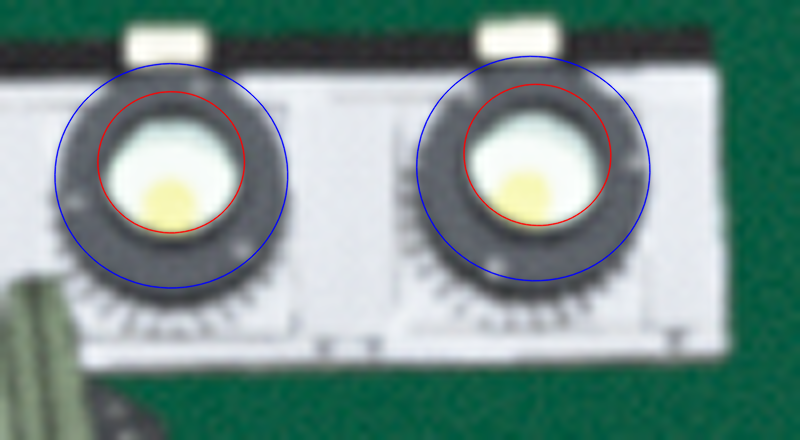

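View pics/scene20.png

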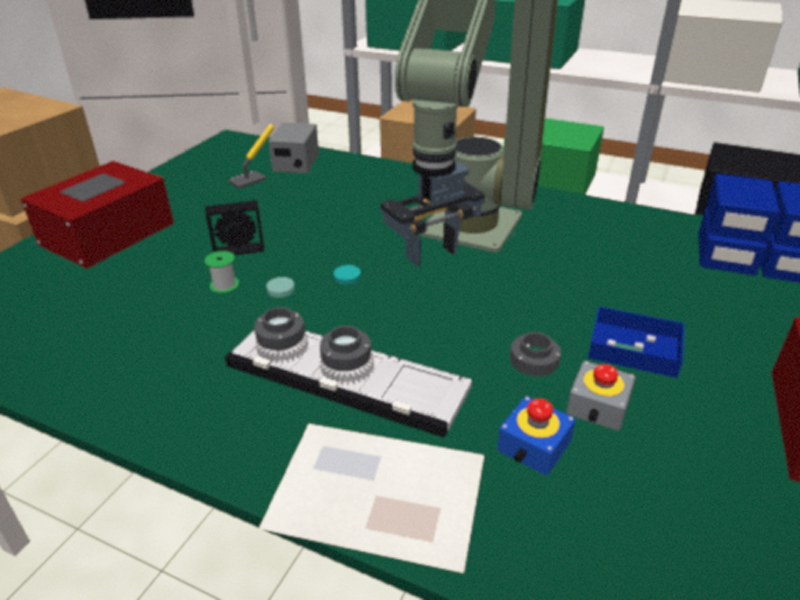

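Call:
arm_command([
  [0.6, [5, 30, 0], 0.1],
  [0.6, [15, 70, 0], 0.2],
  [0.6, [25, 110, 0], 0.3],
  [0.6, [35, 150, 0], 0.4],
  [0.6, [45, 190, 0], 0.5],
  [0.6, [55, 230, 0], 0.6],
  [0.6, [65, 270, 0], 0.7],
  [0.6, [75, 310, 0], 0.75],
  [0.6, [88.3, 345, 0], 0.75],
  [0.6, [88.3, 355.5, -15], 0.75],
  [0.6, [88.3, 355.5, -45], 0.75],
  [0.6, [88.3, 355.5, -60], 0.75],
  [0.6, [88.3, 355.5, -60], 0.75],
  [0.6, [88.3, 355.5, -60], 0.75],
])

```text
time_s: 50.95
ee_pos: [519.1, 417.2, 115.6]
ee_rot: [-50.5, 89.9, -130.9]
force: [0.7, 0.4, 0.7]
gripper_width: 54.6
```

```bash
python3 -c "
from h import *
st()
f=cams.grab_frame('scene');
overlay(f,'scene',[(518.5,418.4,82,20,(255,0,0))],'s21',(340,180,440,260),8)"
```

```text
t 51.0 tcp [519.1 417.2 115.6] jaw yaw 9.6 xdir [-0.001 -0.001 -1.   ] q [38. 31. 85. -0. 64. 28.] F [0.7 0.4 0.7] T [-0.03 -0.1   0.02] w 54.6
```

View pics/s21.png

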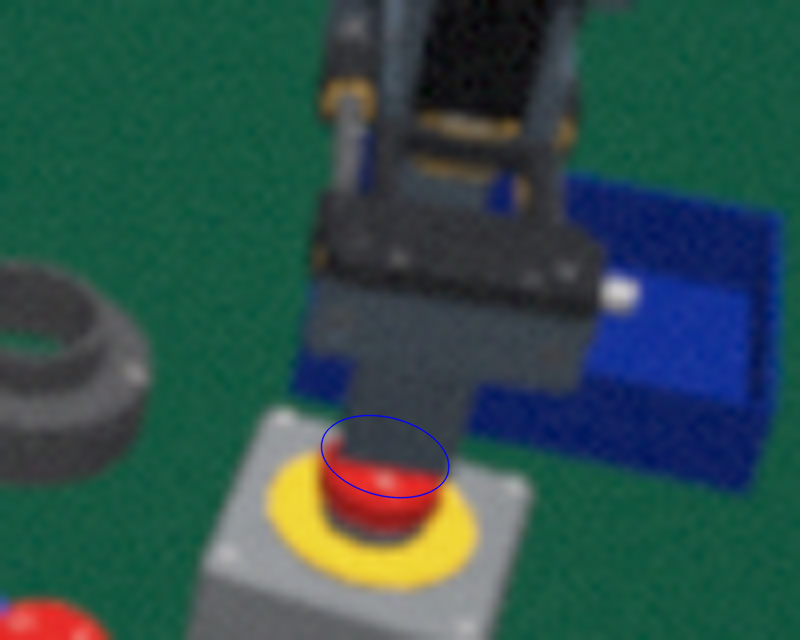

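Call:
arm_command([
  [0.6, [0, 0, -15], 0],
  [0.6, [0, 0, -30], 0],
  [0.6, [0, 0, -38], 0],
  [0.6, [0, 0, -40], 0],
  [0.6, [0, 0, -40], 0],
  [0, [0, 0, -40], 0],
  [0, [0, 0, -40], 0],
  [0, [0, 0, -40], 0],
  [0, [0, 0, -40], 0],
  [0, [0, 0, -40], 0],
], grip_force=12)

```text
time_s: 52.0
ee_pos: [520.0, 419.0, 76.9]
ee_rot: [106.5, 89.8, 26.2]
force: [5.3, 0.7, 2.2]
gripper_width: 39.5
```

```bash
python3 -c "
from h import *
st()"
```

```text
t 52.0 tcp [520.  419.   76.9] jaw yaw 9.7 xdir [ 0.004  0.002 -1.   ] q [38. 33. 88. -0. 59. 28.] F [5.3 0.7 2.2] T [ 0.08 -1.    0.06] w 39.5
```

Call:
arm_command([
  [0, [0.5, 0, 0], -0.1],
  [0, [1, 0, 0], -0.2],
  [0, [1, 0, 0], -0.3],
  [0, [1, 0, 0], -0.4],
  [0, [1, 0, 1], -0.5],
  [0, [1, 0, 3], -0.6],
  [0, [1, 0, 6], -0.66],
  [0, [1, 0, 8], -0.7],
  [0, [1, 0, 8], -0.7],
  [0, [1, 0, 8], -0.7],
])

```text
time_s: 53.0
ee_pos: [520.3, 418.9, 84.3]
ee_rot: [147.2, 89.9, 26.8]
force: [5.3, 1.4, 0.1]
gripper_width: 39.5
```

```bash
python3 -c "
from h import *
st()
f=cams.grab_frame('scene');save(f,'s22',(340,180,440,260),8)"
```

```text
t 53.0 tcp [520.3 418.9  84.3] jaw yaw -30.4 xdir [ 0.002  0.001 -1.   ] q [38. 33. 87. -0. 60. 68.] F [5.3 1.4 0.1] T [ 0.17 -1.03  0.  ] w 39.5
```

View pics/s22.png

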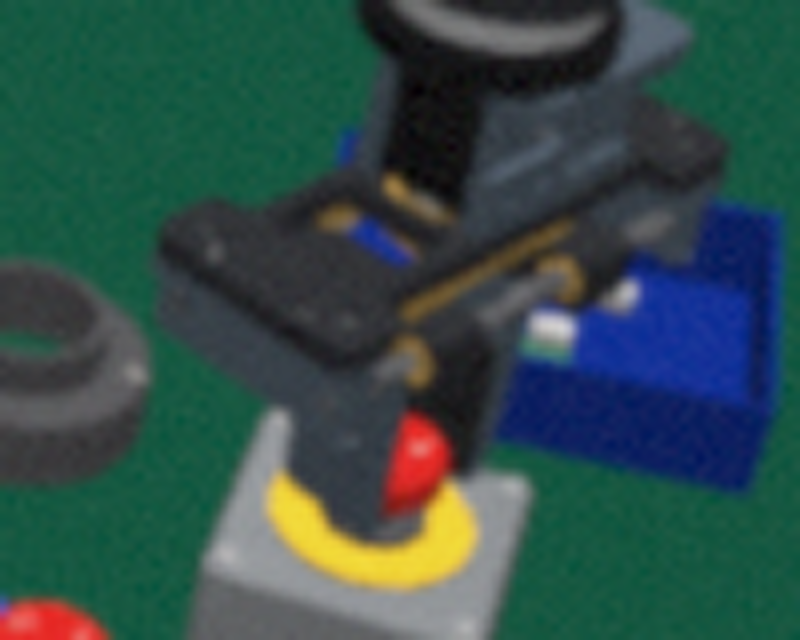

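The cap (px ~415,460) is now higher above the yellow disc. I'll open, lift straight up and move away.

Call:
arm_command([
  [0.6, [0, 0, 0], 0],
  [0.6, [0, 0, 0], 0],
  [0.6, [0, 0, 0], 0],
  [0.6, [0, 0, 20], 0],
  [0.6, [0, 0, 60], 0],
  [0.6, [0, 0, 100], 0],
  [0.6, [-20, -30, 110], 0],
  [0.6, [-40, -70, 110], 0],
  [0.6, [-60, -110, 110], 0],
  [0.6, [-80, -150, 110], 0],
  [0.6, [-80, -190, 110], 0],
  [0.6, [-80, -190, 110], 0],
])

```text
time_s: 54.25
ee_pos: [437.5, 224.6, 194.1]
ee_rot: [-11.4, 89.8, -132.0]
force: [-0.2, 0.5, 0.5]
gripper_width: 54.4
```

```bash
python3 look.py 23; python3 -c "
from h import *
f=cams.grab_frame('scene');save(f,'s23z',(330,190,450,280))
for z in(82,90): print(z,refine(f,'cap',(518.5,418),z,redm(f))[0]-OFF['scene'])
f=cams.grab_frame('top')
for z in(82,90): p=refine(f,'cap',(518.5,418),z,redm(f)); print(z,None if p[0] is None else p[0]-OFF['top'])
for n in('spool','fan','tray'):
    for d in cams.silhouettes(f,n)[:1]: print(n,d['centre'],d['conf'])
"
```

```text
t 54.2 tcp [437.5 224.6 194.1] jaw yaw -30.6 xdir [-0.002 -0.002 -1.   ] q [ 26.  12. 103.  -0.  65.  57.] F [-0.2  0.5  0.5] T [ 0.04 -0.    0.03] w 54.4
top glass None 0.0
top glass [ 446.1 -283.4    0. ] 0.95
top ring [289.7 178.2   0. ] 0.02
top ring [289.7 178.1   0. ] 0.02
scene glass None 0.0
scene glass [ 446.7 -284.     0. ] 0.85
scene ring [446.9 285.2   0. ] 0.99
scene ring None 0.0
82 [509.07788249 418.19707844  82.        ]
90 [518.80205611 418.65003642  90.        ]
82 None
90 None
spool [386.7, 193.0] 0.88
fan [413.5, 236.8] 0.93
tray [107.0, 246.9] 0.66
```

View pics/s23z.png

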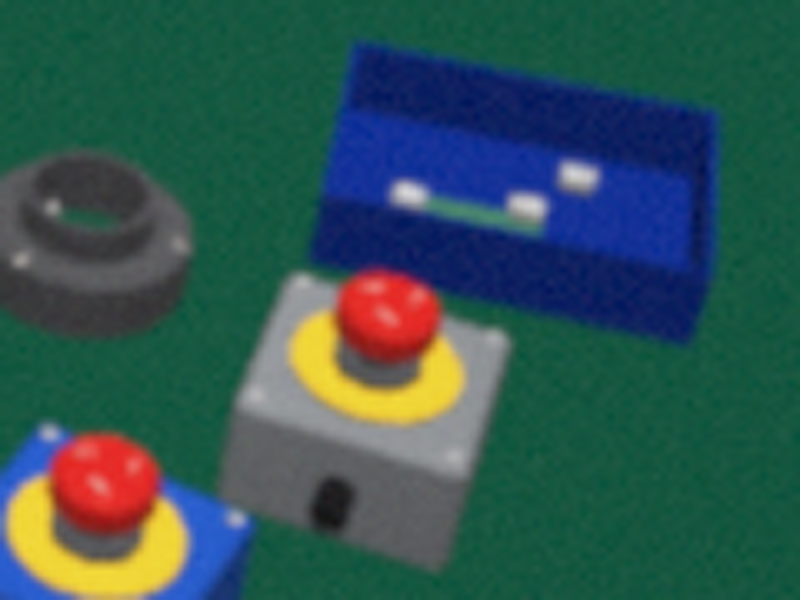

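View pics/top23.png

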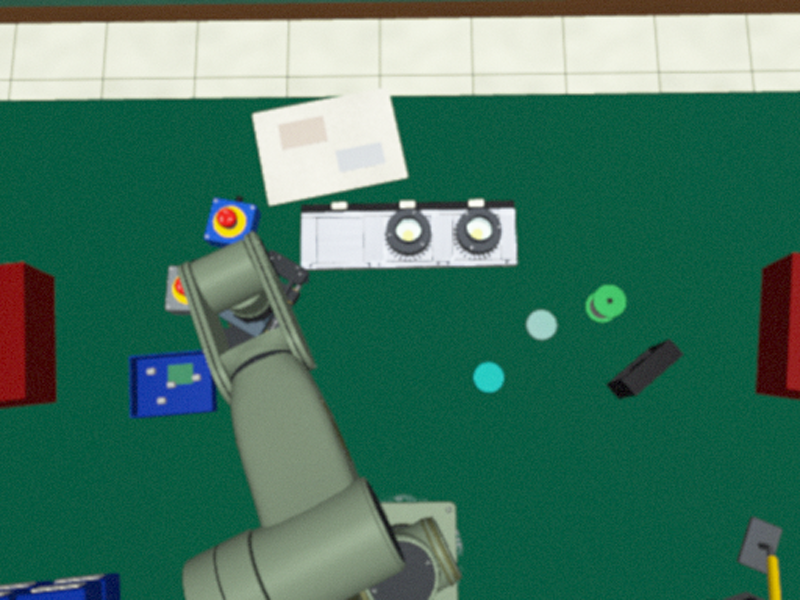

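```bash
python3 -c "
from workcell import env
print(env.job_done())"
```

```text
the job is handed in; nothing more can be done
None
```

I handed the job in at about 54 s, with both lamp heads closed and the grey stop sprung out. The jig had two heads; its third nest was empty.

1. **Stop pressed:** I pushed down the grey box's mushroom. In the picture after I lifted off it was still latched, and it looked down in the later pictures too.
2. **Glasses and rings:** I laid a clear glass in each cell and screwed a ring clockwise onto each head. Both rings stopped at the expected tight height (gripper centre at 86.8 mm against 87 mm nominal). The turning torque rose to about 0.9 N·m on the middle head and 1.1 N·m on the other.
3. **Stop released:** I then twisted the mushroom clockwise and it sprang out. The last scene picture puts the cap top at its 90 mm "out" height.

- **Last checks:** The last pictures show a ring on each head and the spare ring and spare glass where they were. The spool, the fan and the tray also look unmoved. The gripper was open and clear of everything. I saw no knocked part and no slipped grip.
- **What disagreed:**
  - Each ring took about 15–20 degrees more turning than its resting height suggested.
  - The two cameras differed by about 3–4 mm until I calibrated them on a glass centred in the gripper.
  - Afterwards, the ring outlines drawn from the calibration still sat 1–2 pixels off the rings on the heads. I relied on the tight height and torque instead.
  - The last top picture could not confirm the cap because the arm covered it.

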